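# Turn switches over onto the burn-in shelf

## Task

Cut the supply of the burn-in shelf by pushing its mushroom stop down until it latches. Then tip every network switch that lies upside down on the bench up against the front of the low shelf and over onto it, so that it stands right way up on its rubber runners, and push each one home, squarely against the lip at the back of the shelf. Keep the stop latched until all are home, then twist the mushroom clockwise so that it springs up again; leave the tester, screwdriver and tub alone.

Things in the scene. Friction and masses are not known exactly. Their poses are not given: they have to be found in the camera images.
- shelf: fixed white steel shelf, a low platform on the bench: deck 44 mm high, 450 wide (y), 145 deep (x), plain upright front face, open front. Origin at bench level in the middle of the front face; x points from front to back, z up. A thin lip stands 20 mm above the deck along its back (145 mm behind the front face) and both ends; behind it a power strip just as high, 50 mm deep.
- sw1_center (a point): small network switch, a flat box 140 (x) x 100 (y) x 25 mm, 0.28 kg; may be absent; three alike. Point: its centre, 12.5 mm above what it lies on. z points out of its base: up at the start (lying on its cover), down once right way up. Base side: two rubber runners 3 mm high, 12 wide, full length along x. Ports in one long side.
- sw2_center (a point): a switch like sw1 (centre; may be absent). Layers from base to cover: 3 mm runners, dark steel body 140 x 100 x 12 mm, grey cover plate 128 x 92 x 10 mm. So, lying on its cover, it has an overhang 10 mm high and 6 mm deep under both short ends (4 mm deep under the long sides), which a fingertip leaning forward can catch.
- sw3_center (a point): a switch like sw1 and sw2 (centre; may be absent). At the start each present switch lies in front of the shelf with a short end towards it (within 0.15 rad), 15 to 50 mm off, and 145 mm or so from the next switch.
- stop_grip (a point): middle of the stop's red mushroom head, on its axis: head 40 mm across, 25 tall, domed (top 12.5 mm above this point, underside 12.5 below). On a fixed yellow box 72 x 72 x 56 mm high with a 5 mm high collar, 36 mm across, on top. Point 86.5 mm above the bench with the head up, 76.5 with it down. Left or right of the shelf.
- stop (a joint): how far the mushroom is down, m: 0 up, 0.010 fully down. Pushing on the middle of the dome takes about 7 N at most; past half-way it snaps down and stays latched.
- stop_head (a joint): turn of the head, rad, coupled to its height: it turns 0.7 rad counter-clockwise (seen from above) as it goes down; turning it back clockwise raises it by 10 mm per 0.7 rad, and past half-way it snaps up by itself. Turning takes under 0.15 N m.
- tester: bystander: loose grey hand-held tester, 150 x 74 x 30 mm, origin under its centre
- screwdriver: bystander: loose screwdriver, 200 mm long, lying on the bench
- tub: bystander: loose open white tub, 80 mm across, 50 mm high, origin under its centre

How it is judged:
By the outcome, as a careful person would: the job done as asked, in the order asked, and still so for the second after the job is handed in, with the robot touching nothing.
Of sw1, sw2, sw3 only 2 to 3 are there at a start; the rules pass over those that are not, and their reading is None.
At some moment in a run one of sw1, sw2, sw3 may be knocked a few centimetres aside while the robot is not near it.
Once in a run the grip may slacken for a moment while it holds something.
It also fails if it takes over 210 s, if anything falls off the work surface, if the arm or the gripper's body presses on something with over 40 N, if the wrist force passes 120 N, or if a joint passes its speed limit or range.

## Robot

A 6-joint arm with a two-finger parallel gripper is mounted at the origin on the work surface. World frame = base frame: x ahead of the robot, y to its left, z up, the work surface at z = 0. Lengths are in m, angles in rad, forces in N, time in s.
With the tool pointing down it reaches from about 0.275 to 0.825 m from the base axis. Payload 5.2 kg.
Tool frame: the origin (TCP) lies at the very end of the fingers, on their centre line; the grasp point (between the pads) lies 19 mm behind it (grip_depth is the distance from the TCP to the grasp point, in m); z points along the fingers, y is the direction in which the jaws open and shut (so a half turn about z gives the same grasp; the last joint's range is limited). The gripper opens to 93 mm and grips with 3 to 60 N. Pads are 15 mm wide; open, the fingers measure 128 mm over their backs; the gripper's body (75 mm by 188 mm) begins 65 mm behind the grasp point.
Start: joints at [0.946, 0.259, 1.535, -0, 1.348, -0.203], TCP at [0.225, 0.502, 0.219] pointing down, gripper open.
Joint ranges: [-3.14, 3.14], [-0.91, 2.08], [0.19, 2.58], [-1.22, 4.36], [0.22, 2.71], [-3.12, 3.12]. Speed limits (rad/s): [2.57, 2.57, 3.14, 3.14, 3.14, 3.14].

## Interface

Orientations are given as [roll, pitch, yaw] about the fixed x, y, z axes, in that order (R = Rz(yaw) Ry(pitch) Rx(roll)).
In Python, from bench import state, camera, job_done, grip_depth gives the robot as it stands. The module is installed in compiled form; this text tells all that it offers.
- The arm moves only by the tool move_arm, never from a script. Its arguments are lists of equal length, an entry for each row: "twist": the turn, a rotation vector about the tool's x, y, z in units of 6 degrees (1.0 is 6 degrees), a list of three; "xyz": the shift along the tool's x, y, z in units of 30 mm (1.0 is 30 mm), a list of three; "hand": the finger opening in mm, from 0 to 93. In form: {"twist": [[rx, ry, rz], ...], "xyz": [[x, y, z], ...], "hand": [hand, ...]}. A call has 1 to 5 rows; each row is the pose to reach, as a shift and turn from the pose measured when the call began, along the tool's axes at that moment; what a row does not reach only later rows make up. A row lasts 1/8 s, in which the tool goes at most 62.5 mm and 10.7 degrees, less where a joint would pass 70% of its speed; a pose out of reach is approached as far as the arm can. A call with a gripper value outside its range is refused whole. The fingers move at their own pace and stop on an object; "squeeze" is the grip in N (left out, the last holds). Time passes only in rows, so rows that repeat a pose let the fingers close. It gives the time, the measured TCP pose, the force and the opening at its end, in the units of the state.
- state(): the state, without advancing time (a new reading comes with each control period).
- camera(name): name is "side" or "top"; returns a dict with "color" (400x640x3 uint8, red, green, blue), "fovy" (degrees; the focal length in pixels is half the picture's height over the tangent of half this angle, whatever the lens; pixels are square), "cx", "cy" (the principal point, pixels), "origin" and "orientation" of the camera in the world. Camera axes: x right, y down, z forward; pixel columns grow to the right and rows downward; lengths in m; the calibration is good to about 2 mm. A picture is of the moment at which its call begins. There is no depth.
- job_done(): hands the job in, once; it reports no verdict.
The state is a dict: "time": time; "joints": joint angles; "qd": joint speeds; "joint_torque": joint torques, N m; "eef_pos": TCP position; "ee_rot": TCP orientation; "ft_force": force on the tool from outside, world axes, zero at the start; "torque": the same for the moment, N m; "finger_gap": finger opening in m.
Only numpy, scipy, OpenCV 4.12 (cv2) and the standard library are available. Lean on these libraries where they do the work, as an engineer would, in place of code of your own. Each camera call takes 0.05 s, during which the arm holds its last target. There are 200 camera calls.

## Working session

There is one attempt and no reset: what is moved stays moved. The work goes in short steps, Python scripts to look and compute and a tool call to move; the robot and the scene stay as the last step left them, time stands still between calls to the robot, and variables do not carry over. Pictures are saved under pics/ and viewed, about 12 in all and at most 16, crops included, and the job is handed in when it is done.

Besides the shell and the picture viewer there is one more tool, called as name(argument=value, ...) on one line, values as JSON. move_arm: Moves the arm, as the interface text tells. Its arguments: {"type":"object","properties":{"twist":{"type":"array","items":{"type":"array","items":{"type":"number"}}},"xyz":{"type":"array","items":{"type":"array","items":{"type":"number"}}},"hand":{"type":"array","items":{"type":"number"}},"squeeze":{"type":"number"}},"required":["twist","xyz","hand"]}

```bash
mkdir -p pics
cat > h.py <<'E'
import numpy as np, cv2
from scipy.spatial.transform import Rotation as R
from bench import state, camera, job_done, grip_depth
np.set_printoptions(precision=4, suppress=True)
def rotm(o):
    o=np.array(o,float)
    if o.shape==(3,3): return o
    if o.size==4: return R.from_quat(o).as_matrix()
    return R.from_euler('xyz',o).as_matrix()
def cam(n): 
    c=camera(n); c['f']=200/np.tan(np.radians(c['fovy'])/2); c['M']=rotm(c['orientation']); return c
def px2w(c,u,v,z):
    d=c['M']@np.array([(u-c['cx'])/c['f'],(v-c['cy'])/c['f'],1]); o=np.array(c['origin']); return o+d*(z-o[2])/d[2]
def w2px(c,p):
    q=c['M'].T@(np.array(p)-np.array(c['origin'])); return np.array([c['cx']+c['f']*q[0]/q[2], c['cy']+c['f']*q[1]/q[2]])
def save(c,name,crop=None,s=1):
    im=c['color'][...,::-1]
    if crop: u0,v0,u1,v1=crop; im=im[v0:v1,u0:u1]
    cv2.imwrite('pics/'+name,cv2.resize(im,None,fx=s,fy=s,interpolation=cv2.INTER_CUBIC))
def rel(tgt_pos,tgt_R=None):
    s=state(); M=rotm(s['ee_rot']); print('xyz units',M.T@(np.array(tgt_pos)-s['eef_pos'])/0.03)
    if tgt_R is not None: print('twist units',np.degrees(R.from_matrix(M.T@tgt_R).as_rotvec())/6)
E
python3 - <<'E'
from h import *
import pickle
print(state())
for n in('top','side'):
    c=cam(n); save(c,n+'0.png',s=1.25); print(n,{k:c[k] for k in c if k!='color'})
    pickle.dump(c,open(n+'0.pkl','wb'))
E
```

```text
{'time': 0.0, 'joints': array([ 0.9462,  0.2593,  1.5361, -0.    ,  1.348 , -0.2028]), 'qd': array([-0.0002,  0.0004, -0.0007,  0.0001, -0.0001,  0.0002]), 'joint_torque': array([ -0.0002, -43.729 , -28.4008,   0.0719,   0.041 ,  -0.0001]), 'eef_pos': array([0.2248, 0.5014, 0.2178]), 'ee_rot': array([-3.1398, -0.0003,  2.7198]), 'ft_force': array([0.3755, 1.2215, 0.0383]), 'torque': array([0.0385, 0.0191, 0.013 ]), 'finger_gap': 0.09280814870776323}
top {'fovy': 43.657118068307156, 'cx': 313.1488327594417, 'cy': 203.9210366791733, 'origin': array([ 0.2775, -0.0163,  1.3942]), 'orientation': array([-2.9288,  0.0011, -1.6095]), 'f': np.float64(499.3137318679321), 'M': array([[-0.0387, -0.9767,  0.2111],
       [-0.9992,  0.0381, -0.0071],
       [-0.0011, -0.2112, -0.9774]])}
side {'fovy': 49.17509463621594, 'cx': 315.9451160863512, 'cy': 197.17797030140517, 'origin': array([-0.0251, -0.5662,  1.0337]), 'orientation': array([-2.4448, -0.0158, -0.7919]), 'f': np.float64(437.0888468411374), 'M': array([[ 0.7024, -0.5386,  0.4653],
       [-0.7116, -0.5459,  0.4422],
       [ 0.0158, -0.6417, -0.7668]])}
```

View pics/top0.png

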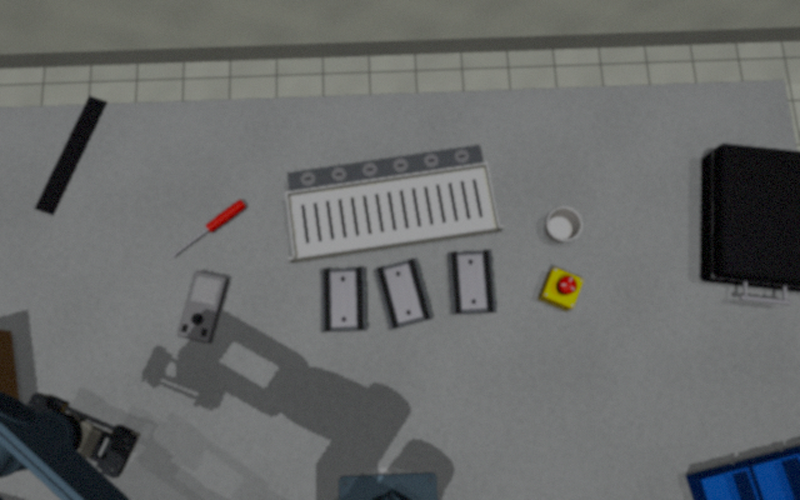

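View pics/side0.png

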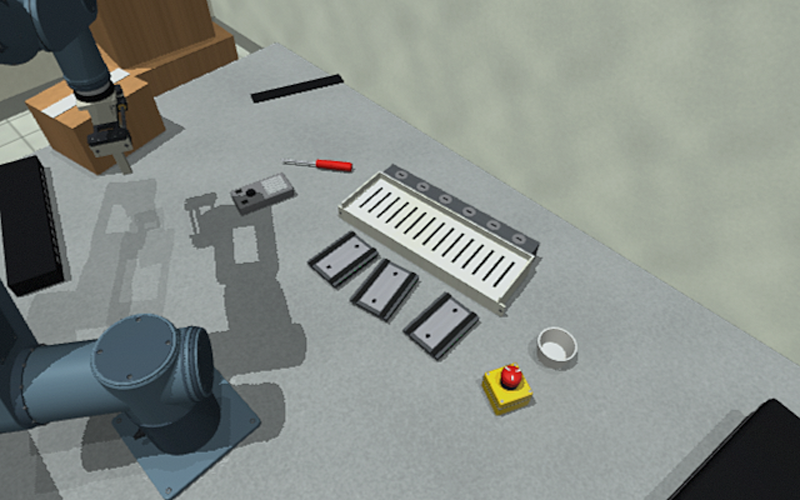

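The top view shows all three switches at roughly (345,299), (404,293) and (472,282) in the 1.25x picture. The shelf front edge runs from (292,260) to (500,230), the stop is at (566,285), the tub at (563,225) and the tester at (204,306). I'll zoom in to measure.

Run:
```python
from h import *
import pickle
c=pickle.load(open('top0.pkl','rb')); save(c,'z0.png',(225,110,475,275),3.2)
c=pickle.load(open('side0.pkl','rb')); save(c,'z1.png',(235,125,475,335),2.8)
```

```text
(no output)
```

View pics/z0.png

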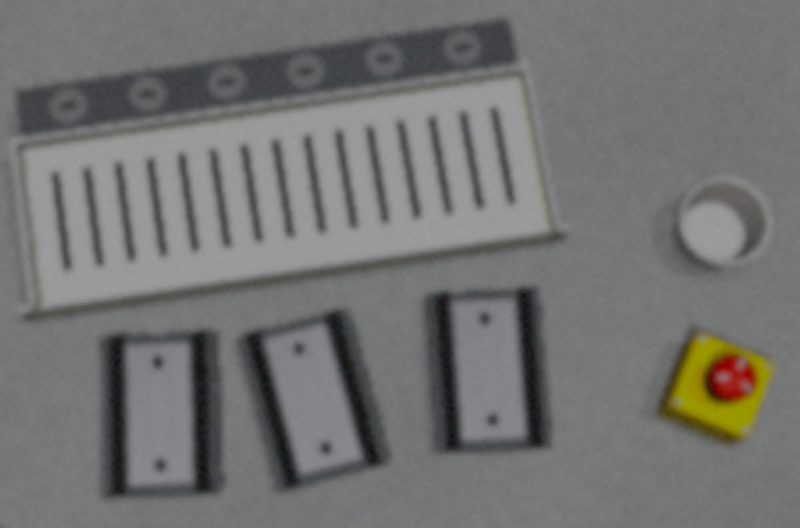

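View pics/z1.png

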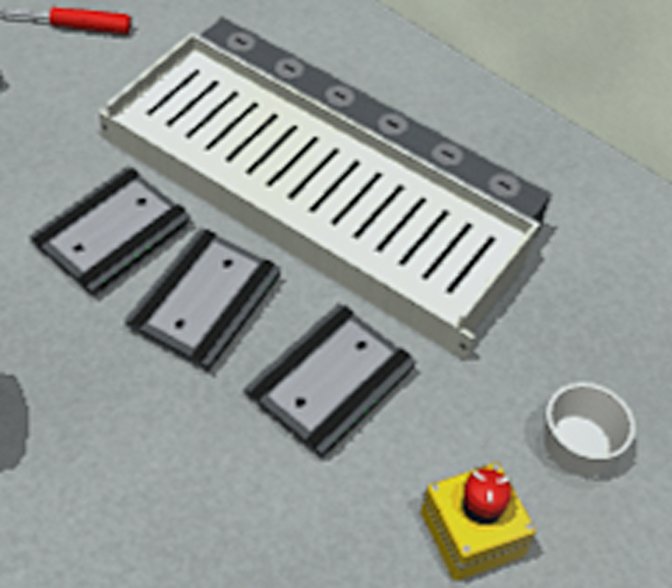

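Zoom shows screw-hole pairs of each base in both views: top crop A (158,361)/(161,465), B (299,349)/(326,448), C (485,318)/(492,420). The deck front edge runs (38,309) to (553,237). Next I'll compute positions from both cameras.

Run:
```python
from h import *
import pickle
T=pickle.load(open('top0.pkl','rb'));S=pickle.load(open('side0.pkl','rb'))
t=lambda u,v,z:px2w(T,225+u/3.2,110+v/3.2,z)
s=lambda u,v,z:px2w(S,235+u/2.8,125+v/2.8,z)
H={'A':[(158,361),(161,465),(142,201),(78,247)],'B':[(299,349),(326,448),(227,263),(180,323)],'C':[(485,318),(492,420),(362,346),(300,401)]}
for k,(a,b,c,d) in H.items():
    for f,p,q in((t,a,b),(s,c,d)):
        P,Q=f(*p,.022),f(*q,.022); print(k,(P+Q)[:2]/2,'yaw',np.arctan2(*(P-Q)[1::-1]),np.linalg.norm(P-Q))
print('shelf front deck edge top',t(38,309,.044),t(553,237,.044),'side',s(113,127,.044),s(463,340,.044))
print('lip outer',t(25,315,.044),t(562,235,.044))
print('back lip',t(14,138,.064),t(526,67,.064),'side',s(195,38,.064),s(542,222,.064))
print('stop',t(731,378,.09),s(489,495,.09))
print('box corners top z.056',[t(*p,.056)[:2] for p in((701,333),(773,362),(735,435),(665,403))])
print('tub',t(724,220,.05),s(590,425,.05))
```

```text
A [0.4788 0.0835] yaw 0.006060851925493832 0.09081074722136495
A [0.4799 0.0829] yaw -0.009893281036657792 0.09008799546753325
B [ 0.4862 -0.0493] yaw 0.22130344986008607 0.08970236254170032
B [ 0.4873 -0.0504] yaw 0.22293212138366922 0.0886519010240196
C [ 0.5062 -0.2035] yaw 0.001646666734301254 0.09008036664108128
C [ 0.5076 -0.2053] yaw -0.012485085628649624 0.08919428789797323
shelf front deck edge top [0.5698 0.1848 0.044 ] [ 0.6165 -0.2644  0.044 ] side [0.5629 0.1696 0.044 ] [ 0.6144 -0.2781  0.044 ]
lip outer [0.565 0.196 0.044] [ 0.618  -0.2724  0.044 ]
back lip [0.7186 0.2017 0.064 ] [ 0.7663 -0.2485  0.064 ] side [0.7142 0.1939 0.064 ] [ 0.7744 -0.2526  0.064 ]
stop [ 0.4793 -0.3939  0.09  ] [ 0.476  -0.4025  0.09  ]
box corners top z.056 [array([ 0.5243, -0.382 ]), array([ 0.4969, -0.4407]), array([ 0.436 , -0.4024]), array([ 0.4654, -0.346 ])]
tub [ 0.6244 -0.413   0.05  ] [ 0.6192 -0.4189  0.05  ]
```

```bash
cat >> h.py <<'E'
def tri(c1,p1,c2,p2):
    A=[];b=[]
    for c,p in((c1,p1),(c2,p2)):
        d=c['M']@np.array([(p[0]-c['cx'])/c['f'],(p[1]-c['cy'])/c['f'],1]); d/=np.linalg.norm(d)
        P=np.eye(3)-np.outer(d,d); A.append(P); b.append(P@np.array(c['origin']))
    return np.linalg.lstsq(np.vstack(A),np.hstack(b),rcond=None)[0]
H=0.105                         # shelf yaw
F=np.array([.592,-.041,0])      # shelf origin
def tool(lean,yaw=H):           # jaws along shelf x; lean>0 = pointing back to the robot (deg)
    return R.from_euler('z',yaw+np.pi/2).as_matrix()@R.from_euler('x',180).as_matrix().__class__ and (R.from_euler('z',yaw+np.pi/2)*R.from_euler('x',180,degrees=True)*R.from_euler('x',lean,degrees=True)).as_matrix()
def sh2w(x,y,z): return F+R.from_euler('z',H).apply([x,y,z])
def w2sh(p): return R.from_euler('z',-H).apply(np.array(p)-F)
E
sed -i 's/return R.from_euler(.z.,yaw+np.pi\/2).as_matrix.*and (/return (/' h.py
python3 - <<'E'
from h import *
import pickle
cs=[pickle.load(open(n+'0.pkl','rb')) for n in('top','side')]
m=[]
for c,(u0,v0,u1,v1) in zip(cs,((425,200,475,255),(380,280,440,335))):
    im=c['color'].astype(int)[v0:v1,u0:u1]; k=(im[...,0]>100)&(im[...,1]<70)&(im[...,2]<80)
    ys,xs=np.nonzero(k); m.append(((xs.min()+xs.max())/2+u0,(ys.min()+ys.max())/2+v0)); print(m[-1],k.sum(),xs.ptp() if hasattr(xs,'ptp') else np.ptp(xs),np.ptp(ys))
print(tri(cs[0],m[0],cs[1],m[1]))
P=tri(cs[0],m[0],cs[1],m[1]); rel([P[0],P[1],.14],tool(0,0.105)); rel([.3,0,.2],tool(0))
print(tool(0),tool(20)[:,2])
E
```

```text
(np.float64(454.0), np.float64(227.5)) 122 12 13
(np.float64(408.5), np.float64(300.5)) 170 15 15
[ 0.4816 -0.3975  0.0819]
xyz units [-20.076  -23.8295   2.6281]
twist units [-0.0147  0.005   9.9694]
xyz units [ -9.1271 -14.223    0.6167]
twist units [-0.0147  0.005   9.9694]
[[-0.1048  0.9945  0.    ]
 [ 0.9945  0.1048  0.    ]
 [-0.      0.     -1.    ]] [-0.3401 -0.0358 -0.9397]
```

move_arm(twist=[[0, 0, 1.7], [0, 0, 3.4], [0, 0, 5.1], [0, 0, 6.8], [0, 0, 8.5]], xyz=[[-1.3, -1.6, 0], [-2.7, -3.2, 0], [-4, -4.8, 0], [-5.4, -6.4, 0], [-6.7, -8, 0]], hand=[0, 0, 0, 0, 0])

```text
time: 0.72
eef_pos: [0.3097, 0.1996, 0.2181]
ee_rot: [-3.141, 0.001, 1.825]
ft_force: [1.2, -0.1, 0.1]
finger_gap: 0.0476
```

```bash
python3 -c "
from h import *
s=state();print(s['eef_pos'],s['ee_rot'],s['time']);rel([.4805,-.397,.13],tool(0))"
```

```text
[0.3097 0.1996 0.2181] [-3.1408  0.0012  1.8246] 0.725
xyz units [-20.675    0.5202   2.9632]
twist units [-0.007   0.0123  1.421 ]
```

move_arm(twist=[[0, 0, 0.5], [0, 0, 1], [0, 0, 1.4], [0, 0, 1.4], [0, 0, 1.4]], xyz=[[-2, 0, 0], [-4, 0.1, 0], [-6, 0.2, 0], [-8, 0.2, 0], [-10, 0.2, 0]], hand=[0, 0, 0, 0, 0])

```text
time: 1.35
eef_pos: [0.3908, -0.0913, 0.2185]
ee_rot: [-3.141, 0.001, 1.677]
ft_force: [1.0, 0.2, 0.6]
finger_gap: 0.001
```

```bash
python3 -c "
from h import *
s=state();print(s['eef_pos'],s['ee_rot'],s['time']);rel([.4805,-.397,.13],tool(0))"
```

```text
[ 0.3908 -0.0913  0.2185] [-3.1413  0.0012  1.6773] 1.35
xyz units [-10.4468   1.8898   2.9609]
twist units [-0.0028  0.0114  0.0148]
```

move_arm(twist=[[0, 0, 0], [0, 0, 0], [0, 0, 0], [0, 0, 0], [0, 0, 0]], xyz=[[-2, 0.4, 0], [-4, 0.8, 0], [-6, 1.2, 0], [-8, 1.5, 0], [-10, 1.85, 1]], hand=[0, 0, 0, 0, 0])

```text
time: 1.98
eef_pos: [0.4777, -0.3824, 0.1926]
ee_rot: [3.139, 0.005, 1.677]
ft_force: [0.1, -0.3, -0.0]
finger_gap: 0.0007
```

```bash
python3 -c "
from h import *
s=state();print(s['eef_pos'],s['ee_rot'],s['time']);rel([.4805,-.397,.12],tool(0))"
```

```text
[ 0.4777 -0.3824  0.1926] [3.1392 0.0049 1.6767] 1.975
xyz units [-0.4818  0.0347  2.4208]
twist units [0.0228 0.0468 0.0084]
```

move_arm(twist=[[0, 0, 0], [0, 0, 0], [0, 0, 0], [0, 0, 0], [0, 0, 0]], xyz=[[-0.48, 0.04, 0.5], [-0.48, 0.04, 1.5], [-0.48, 0.04, 2.5], [-0.48, 0.04, 2.8], [-0.48, 0.04, 3.1]], hand=[0, 0, 0, 0, 0])

```text
time: 2.6
eef_pos: [0.4811, -0.3967, 0.1]
ee_rot: [3.139, 0.005, 1.677]
ft_force: [1.1, -0.1, 1.1]
finger_gap: 0.0006
```

move_arm(twist=[[0, 0, 0], [0, 0, 0], [0, 0, 0], [0, 0, 0], [0, 0, 0]], xyz=[[0, 0, 0.1], [0, 0, 0.2], [0, 0, 0.3], [0, 0, 0.4], [0, 0, 0.4]], hand=[0, 0, 0, 0, 0])

```text
time: 3.22
eef_pos: [0.4814, -0.397, 0.0888]
ee_rot: [3.138, 0.006, 1.677]
ft_force: [-1.3, 1.0, 3.9]
finger_gap: 0.0005
```

move_arm(twist=[[0, 0, 0], [0, 0, 0], [0, 0, 0], [0, 0, 0], [0, 0, 0]], xyz=[[0, 0, 0.06], [0, 0, 0.06], [0, 0, -1], [0, 0, -2.5], [1, 0, -4]], hand=[0, 0, 0, 0, 93])

```text
time: 3.85
eef_pos: [0.4777, -0.3677, 0.2093]
ee_rot: [3.138, 0.007, 1.675]
ft_force: [0.6, 0.2, 1.1]
finger_gap: 0.0065
```

```bash
cat >> h.py <<'E'
def corner_tcp(c,lean,yaw,g): M=tool(lean,yaw); return np.array(c)-M@np.array([0,-g/2000,0]), M
def go(c,lean,yaw,g): p,M=corner_tcp(c,lean,yaw,g); rel(p,M)
E
python3 - <<'E'
from h import *
cs=[cam('top'),cam('side')]; m=[]
for c,(u0,v0,u1,v1) in zip(cs,((425,200,475,255),(380,280,440,335))):
    im=c['color'].astype(int)[v0:v1,u0:u1]; k=(im[...,0]>100)&(im[...,1]<70)&(im[...,2]<80)
    ys,xs=np.nonzero(k); print(k.sum()); m.append(((xs.min()+xs.max())/2+u0,(ys.min()+ys.max())/2+v0)) if k.sum() else 0
if len(m)==2: print(tri(cs[0],m[0],cs[1],m[1]))
print(state()['eef_pos'])
go([.420,-.204,.06],-15,0,93)
E
```

```text
13
183
[ 0.4863 -0.3964  0.0632]
[ 0.4798 -0.3664  0.2145]
xyz units [5.4965 0.0451 4.677 ]
twist units [-2.399  -0.0156  1.0394]
```

move_arm(twist=[[0, 0, 0], [-0.8, 0, 0.3], [-1.6, 0, 0.7], [-2.4, 0, 1], [-2.4, 0, 1]], xyz=[[1.5, 0, 0], [3, 0, 0], [4.5, 0, 1], [5.5, 0, 2.5], [5.5, 0.05, 3.5]], hand=[93, 93, 93, 93, 93])

```text
time: 4.58
eef_pos: [0.4608, -0.199, 0.104]
ee_rot: [2.884, -0.006, 1.575]
ft_force: [-0.8, -0.2, -0.2]
finger_gap: 0.0642
```

Run:
```python
from h import *
cs=[cam('top'),cam('side')]; m=[]
for c,(u0,v0,u1,v1) in zip(cs,((425,200,475,255),(380,280,440,335))):
    im=c['color'].astype(int)[v0:v1,u0:u1]; k=(im[...,0]>100)&(im[...,1]<70)&(im[...,2]<80)
    ys,xs=np.nonzero(k); print(k.sum()); m.append(((xs.min()+xs.max())/2+u0,(ys.min()+ys.max())/2+v0)) if k.sum() else 0
print(m)
if len(m)==2: print(tri(cs[0],m[0],cs[1],m[1]))
save(cs[1],'c1.png',(190,125,450,325),2.8)
print(state()['eef_pos'])
go([.425,-.204,.0065],-15,0,93)
```

```text
123
154
[(np.float64(451.5), np.float64(228.0)), (np.float64(408.0), np.float64(302.5))]
[ 0.4841 -0.3962  0.0656]
[ 0.4621 -0.2011  0.1039]
xyz units [-0.1137 -0.4713  2.817 ]
twist units [-0.0502 -0.0639  0.0254]
```

View pics/c1.png

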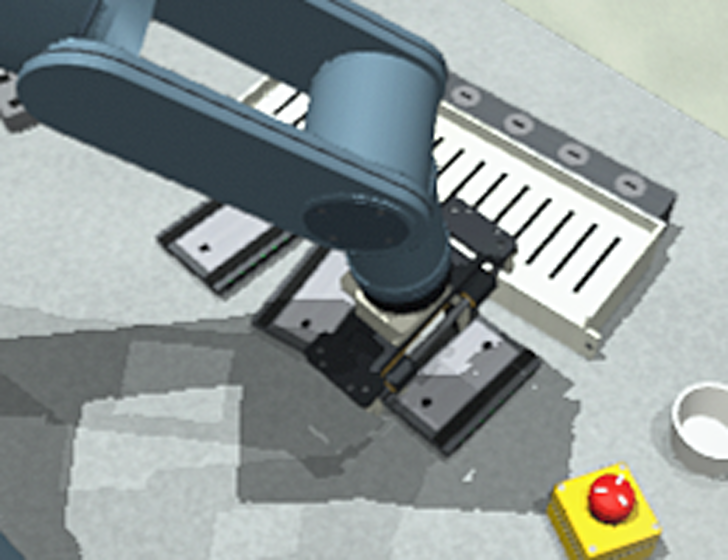

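Stop head moved down and rotated, so it is latched. Gripper is poised over the right-hand switch (C).

move_arm(twist=[[0, 0, 0], [0, 0, 0], [0, 0, 0], [0, 0, 0], [0, 0, 0]], xyz=[[-0.1, -0.47, 0], [-0.1, -0.47, 0.8], [-0.1, -0.47, 1.6], [-0.1, -0.47, 2.2], [-0.1, -0.47, 2.6]], hand=[93, 93, 93, 93, 93])

```text
time: 5.3
eef_pos: [0.4694, -0.2048, 0.0249]
ee_rot: [2.884, -0.005, 1.575]
ft_force: [-0.2, 0.0, 0.1]
finger_gap: 0.093
```

Run:
```python
from h import *
s=state();print(s['eef_pos'],s['ft_force'],s['finger_gap']); g=s['finger_gap']; M=rotm(s['ee_rot']); print('corner',s['eef_pos']+M@[0,-g/2,0], 'outer',s['eef_pos']+M@[0,-g/2-.0175,0])
c=cam('side'); save(c,'c2.png',(260,200,440,340),4)
go([.430,-.204,.0062],-15,0,93)
```

```text
[ 0.4694 -0.2048  0.0249] [-0.1771  0.0155  0.0664] 0.09300656369075755
corner [ 0.4245 -0.2049  0.0131] outer [ 0.4075 -0.2049  0.0086]
xyz units [0.0051 0.1448 0.2312]
twist units [-0.0529 -0.0662  0.0241]
```

View pics/c2.png

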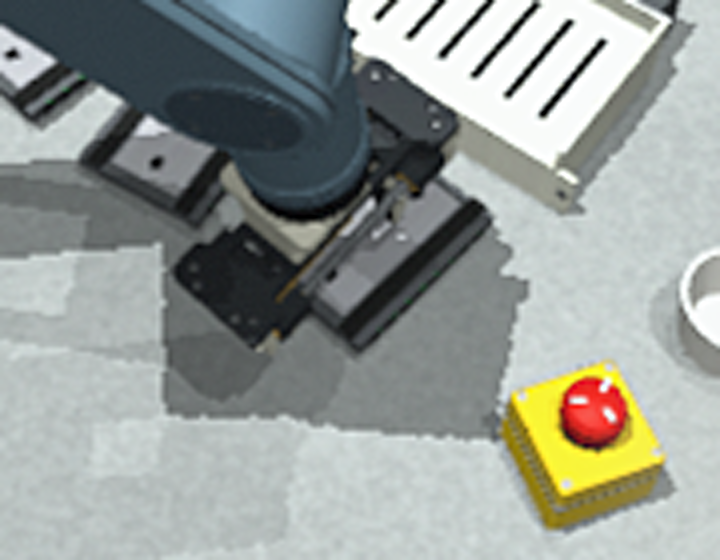

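Run:
```python
from h import *
print('a');go([.428,-.204,.0062],-15,0,93)
for x in(-.160,-.150,-.143,-.139): print(x);go(sh2w(x,-.146,.0062),-15,H,93)
```

```text
a
xyz units [0.0054 0.0803 0.2143]
twist units [-0.0529 -0.0662  0.0241]
-0.16
xyz units [0.194  0.7236 0.384 ]
twist units [-0.0498  0.1907 -0.9451]
-0.15
xyz units [0.2275 1.0444 0.4683]
twist units [-0.0498  0.1907 -0.9451]
-0.143
xyz units [0.251  1.2689 0.5273]
twist units [-0.0498  0.1907 -0.9451]
-0.139
xyz units [0.2644 1.3972 0.561 ]
twist units [-0.0498  0.1907 -0.9451]
```

move_arm(twist=[[0, 0, 0], [0, 0.1, -0.3], [0, 0.1, -0.5], [0, 0.2, -0.8], [0, 0.2, -0.95]], xyz=[[0, 0.08, 0.21], [0.07, 0.3, 0.27], [0.13, 0.5, 0.32], [0.18, 0.65, 0.36], [0.2, 0.8, 0.4]], hand=[93, 93, 93, 93, 93])

```text
time: 5.98
eef_pos: [0.4954, -0.198, 0.0185]
ee_rot: [2.885, -0.001, 1.678]
ft_force: [-2.4, 0.1, 0.8]
finger_gap: 0.0933
```

```bash
cat >> h.py <<'E'
def info(yaw=None):
    s=state(); g=s['finger_gap']; M=rotm(s['ee_rot']); z=M[:,2]
    print('t',s['time'],'tcp sh',w2sh(s['eef_pos']),'corner sh',w2sh(s['eef_pos']+M@[0,-g/2,0]),'lean',np.degrees(np.arctan2(-z@[np.cos(H),np.sin(H),0],-z[2])),'F',R.from_euler('z',-H).apply(s['ft_force']),'g',g)
E
python3 - <<'E'
from h import *
info()
for x in(-.150,-.144,-.139,-.135): print(x);go(sh2w(x,-.146,.0062),-15,H,93)
E
```

```text
t 5.975 tcp sh [-0.1125 -0.146   0.0185] corner sh [-0.1576 -0.1461  0.0067] lean -14.698445094461015 F [-2.3989  0.3183  0.7925] g 0.09331283007872629
-0.15
xyz units [-0.0015  0.2366  0.0713]
twist units [-0.0502 -0.0145  0.019 ]
-0.144
xyz units [-0.0019  0.4301  0.1221]
twist units [-0.0502 -0.0145  0.019 ]
-0.139
xyz units [-0.0023  0.5913  0.1643]
twist units [-0.0502 -0.0145  0.019 ]
-0.135
xyz units [-0.0026  0.7203  0.1982]
twist units [-0.0502 -0.0145  0.019 ]
```

move_arm(twist=[[0, 0, 0], [0, 0, 0], [0, 0, 0], [0, 0, 0], [0, 0, 0]], xyz=[[0, 0.1, 0.03], [0, 0.25, 0.07], [0, 0.4, 0.11], [0, 0.5, 0.14], [0, 0.58, 0.16]], hand=[93, 93, 93, 93, 93])

```text
time: 6.6
eef_pos: [0.5135, -0.196, 0.0182]
ee_rot: [2.885, -0.001, 1.678]
ft_force: [-1.8, 0.5, 0.2]
finger_gap: 0.0932
```

Run:
```python
from h import *
info()
```

```text
t 6.6 tcp sh [-0.0943 -0.1459  0.0182] corner sh [-0.1393 -0.146   0.0064] lean -14.694821487444417 F [-1.7273  0.6917  0.1723] g 0.09317268218964515
```

move_arm(twist=[[0, 0, 0], [0, 0, 0], [0, 0, 0], [0, 0, 0]], xyz=[[0, 0.06, 0.016], [0, 0.12, 0.032], [0, 0.18, 0.048], [0, 0.18, 0.048]], hand=[93, 93, 93, 93])

```text
time: 7.1
eef_pos: [0.516, -0.1945, 0.0169]
ee_rot: [2.891, -0.003, 1.68]
ft_force: [-14.0, -4.0, 3.6]
finger_gap: 0.093
```

Run:
```python
from h import *
info()
c=cam('side'); save(c,'c3.png',(290,180,450,300),4)
```

```text
t 7.1 tcp sh [-0.0917 -0.1447  0.0169] corner sh [-0.1367 -0.1448  0.0054] lean -14.38543329729332 F [-14.3565  -2.5419   3.618 ] g 0.09299290657028482
```

View pics/c3.png

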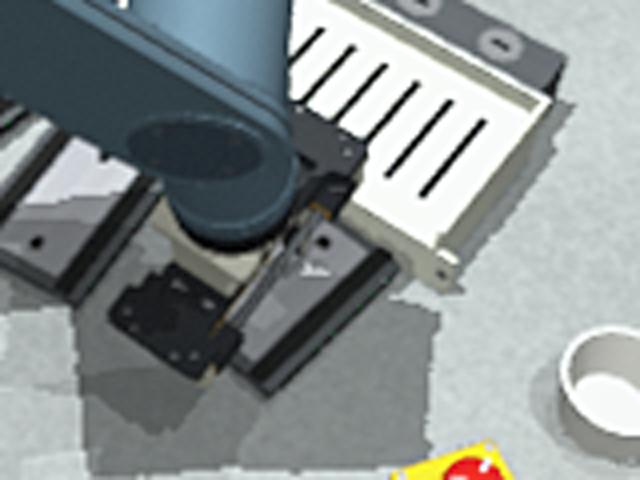

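```bash
cat >> h.py <<'E'
def E(phi,x0=.0015,ins=.002,y=None):
    a=np.radians(phi); b=np.radians(phi+4.3)
    return np.array([x0-.006*np.cos(a)-.025*np.sin(a)-.1344*np.cos(b)+ins*np.cos(a),0,.1344*np.sin(b)-ins*np.sin(a)-.001])
def rows(y,L,g=93,x0=.0015):
    for phi,lean,ins in L:
        e=E(phi,x0,ins); print(phi,e); go(sh2w(e[0],y,e[2]),lean,H,g)
E
python3 - <<'E'
from h import *
rows(-.146,[(2,-15,.002),(5,-17,.002),(8,-20,.002),(12,-22,.003),(16,-25,.003),(20,-28,.003)])
E
```

```text
2 [-0.137   0.      0.0137]
xyz units [-0.0419  0.0595 -0.2866]
twist units [-0.1014 -0.0412  0.0294]
5 [-0.1373  0.      0.0205]
xyz units [-0.0409  0.104  -0.5652]
twist units [-0.4347 -0.0417  0.0287]
8 [-0.1373  0.      0.0274]
xyz units [-0.0397  0.1559 -0.8656]
twist units [-0.9347 -0.0425  0.0276]
12 [-0.1356  0.      0.0361]
xyz units [-0.0387  0.2746 -1.1882]
twist units [-1.2681 -0.043   0.0268]
16 [-0.1343  0.      0.0448]
xyz units [-0.0375  0.3759 -1.5386]
twist units [-1.7681 -0.0437  0.0257]
20 [-0.1324  0.      0.0533]
xyz units [-0.0364  0.4926 -1.8754]
twist units [-2.2681 -0.0444  0.0246]
```

move_arm(twist=[[-0.1, 0, 0], [-0.1, 0, 0], [-0.4, 0, 0], [-0.9, 0, 0], [-0.9, 0, 0]], xyz=[[0, 0.06, -0.15], [0, 0.07, -0.29], [0, 0.12, -0.56], [0, 0.17, -0.86], [0, 0.17, -0.86]], hand=[93, 93, 93, 93, 93])

```text
time: 7.78
eef_pos: [0.5145, -0.1951, 0.0437]
ee_rot: [2.796, -0.003, 1.678]
ft_force: [-1.3, 0.1, -1.7]
finger_gap: 0.0931
```

Run:
```python
from h import *
info()
c=cam('side'); save(c,'c4.png',(290,180,450,300),4)
rows(-.146,[(12,-22,.003),(16,-25,.003),(20,-28,.003),(25,-30,.003),(30,-33,.003)])
```

```text
t 7.775 tcp sh [-0.0932 -0.1451  0.0437] corner sh [-0.137  -0.1452  0.0279] lean -19.822263653305356 F [-1.2342  0.2556 -1.6549] g 0.09313912207292517
12 [-0.1356  0.      0.0361]
xyz units [-0.0265  0.1296 -0.3079]
twist units [-0.3693 -0.0367  0.0147]
16 [-0.1343  0.      0.0448]
xyz units [-0.0255  0.2634 -0.6472]
twist units [-0.8693 -0.0371  0.0137]
20 [-0.1324  0.      0.0533]
xyz units [-0.0245  0.4112 -0.9716]
twist units [-1.3693 -0.0374  0.0127]
25 [-0.129   0.      0.0635]
xyz units [-0.0235  0.6237 -1.3076]
twist units [-1.7026 -0.0377  0.0121]
30 [-0.1246  0.      0.0732]
xyz units [-0.0226  0.8539 -1.6431]
twist units [-2.2026 -0.038   0.0111]
```

View pics/c4.png

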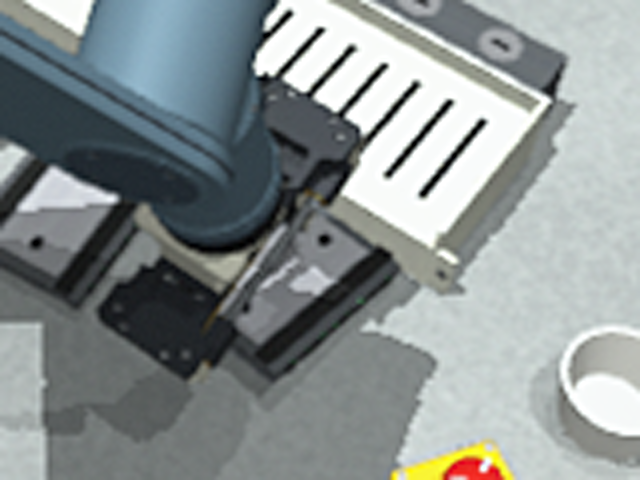

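The switch's near end is up on the finger: the force is −1.7 N down, about half its weight. I'll keep lifting.

move_arm(twist=[[-0.4, 0, 0], [-0.9, 0, 0], [-1.4, 0, 0], [-1.7, 0, 0], [-2.2, 0, 0]], xyz=[[0, 0.13, -0.31], [0, 0.26, -0.65], [0, 0.41, -0.97], [0, 0.62, -1.31], [0, 0.85, -1.64]], hand=[93, 93, 93, 93, 93])

```text
time: 8.45
eef_pos: [0.5228, -0.1951, 0.0991]
ee_rot: [2.565, -0.002, 1.679]
ft_force: [-1.6, -0.4, -1.9]
finger_gap: 0.0934
```

Run:
```python
from h import *
info()
rows(-.146,[(34,-35,.003),(38,-38,.003),(42,-40,.003),(46,-42,.003),(50,-40,.003)])
```

```text
t 8.45 tcp sh [-0.0849 -0.146   0.0991] corner sh [-0.1241 -0.1461  0.0737] lean -33.049452315195765 F [-1.679  -0.2694 -1.8817] g 0.09335448309258071
34 [-0.1204  0.      0.0806]
xyz units [-0.0006  0.2203 -0.1812]
twist units [-0.3251 -0.0302  0.0162]
38 [-0.1157  0.      0.0876]
xyz units [-0.0004  0.476  -0.3705]
twist units [-0.8251 -0.0306  0.0154]
42 [-0.1103  0.      0.0942]
xyz units [-0.0004  0.739  -0.5102]
twist units [-1.1584 -0.0309  0.0149]
46 [-0.1044  0.      0.1002]
xyz units [-0.0006  1.0069 -0.6267]
twist units [-1.4917 -0.0311  0.0143]
50 [-0.098   0.      0.1058]
xyz units [-0.0011  1.2952 -0.613 ]
twist units [-1.1584 -0.0309  0.0149]
```

```bash
cat >> h.py <<'E'
_E=E
def E(phi,x0=.0015,ins=.002):
    if phi<59: return _E(phi,x0,ins)
    a=np.radians(phi); return np.array([x0-.015*np.sin(a)-.14*np.cos(a)+ins*np.cos(a),0,.14*np.sin(a)-ins*np.sin(a)-.001])
E
python3 - <<'E'
from h import *
rows(-.146,[(50,-40,.004),(55,-37,.004),(60,-32,.004),(65,-27,.004),(70,-22,.004)])
E
```

```text
50 [-0.0974  0.      0.1051]
xyz units [-0.0012  1.2992 -0.5799]
twist units [-1.1584 -0.0309  0.0149]
55 [-0.0887  0.      0.1113]
xyz units [-0.002   1.6607 -0.5158]
twist units [-0.6584 -0.0304  0.0156]
60 [-0.0795  0.      0.1168]
xyz units [-0.0031  2.0225 -0.3659]
twist units [ 0.1749 -0.0297  0.017 ]
65 [-0.0696  0.      0.1223]
xyz units [-0.0043  2.3908 -0.2037]
twist units [ 1.0083 -0.029   0.0182]
70 [-0.0591  0.      0.1268]
xyz units [-0.0055  2.7455 -0.0067]
twist units [ 1.8416 -0.0282  0.0195]
```

move_arm(twist=[[-0.3, 0, 0], [-0.8, 0, 0], [-1.15, 0, 0], [-1.3, 0, 0], [-1.15, 0, 0]], xyz=[[0, 0.22, -0.18], [0, 0.48, -0.37], [0, 0.74, -0.51], [0, 1.0, -0.61], [0, 1.3, -0.61]], hand=[93, 93, 93, 93, 93])

```text
time: 9.07
eef_pos: [0.5456, -0.193, 0.1357]
ee_rot: [2.446, -0.002, 1.678]
ft_force: [-1.6, -1.3, 0.6]
finger_gap: 0.0931
```

Run:
```python
from h import *
info()
rows(-.146,[(55,-37,.004),(60,-32,.004),(65,-27,.004),(70,-22,.004),(75,-18,.004)])
```

```text
t 9.075 tcp sh [-0.0621 -0.1463  0.1357] corner sh [-0.0978 -0.1463  0.1059] lean -39.880629672174265 F [-1.6849 -1.1481  0.5555] g 0.09312428448721907
55 [-0.0887  0.      0.1113]
xyz units [0.0096 0.3444 0.1332]
twist units [ 0.4801 -0.0294  0.003 ]
60 [-0.0795  0.      0.1168]
xyz units [0.009  0.6858 0.3251]
twist units [ 1.3134 -0.0293  0.0043]
65 [-0.0696  0.      0.1223]
xyz units [0.0082 1.0323 0.5299]
twist units [ 2.1468 -0.0291  0.0055]
70 [-0.0591  0.      0.1268]
xyz units [0.0074 1.361  0.7678]
twist units [ 2.9801 -0.0289  0.0068]
75 [-0.0482  0.      0.1304]
xyz units [0.0066 1.6799 1.0117]
twist units [ 3.6468 -0.0287  0.0078]
```

Run:
```python
from h import *
info()
a=cam('side')['color'][150:310,290:460,::-1]; b=cam('top')['color'][130:290,270:440,::-1]
cv2.imwrite('pics/c5.png',cv2.resize(np.hstack([a,b]),None,fx=2.3,fy=2.3,interpolation=cv2.INTER_CUBIC))
```

```text
t 9.075 tcp sh [-0.0621 -0.1463  0.1357] corner sh [-0.0978 -0.1463  0.1059] lean -39.880629672174265 F [-1.6849 -1.1481  0.5555] g 0.09312428448721907
```

View pics/c5.png

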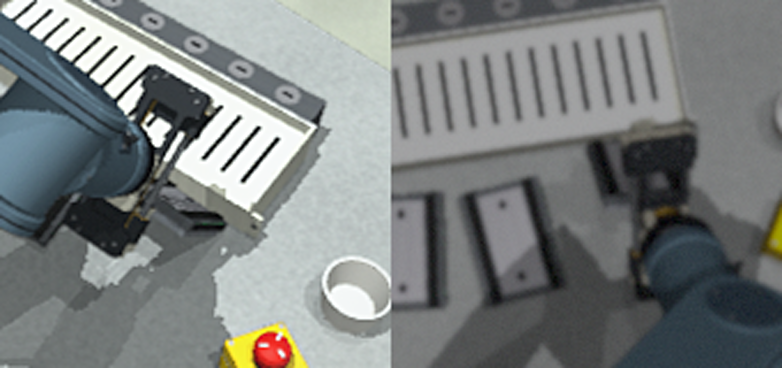

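Switch is tilted up on the finger (top view shows it foreshortened at about (610,170)). Continuing.

move_arm(twist=[[0.5, 0, 0], [1.3, 0, 0], [2.1, 0, 0], [3.0, 0, 0], [3.6, 0, 0]], xyz=[[0, 0.34, 0.13], [0, 0.69, 0.33], [0, 1.03, 0.53], [0, 1.36, 0.77], [0, 1.68, 1.01]], hand=[93, 93, 93, 93, 93])

```text
time: 9.8
eef_pos: [0.6055, -0.1866, 0.1466]
ee_rot: [2.823, 0.001, 1.681]
ft_force: [0.1, -0.4, 0.7]
finger_gap: 0.0927
```

Run:
```python
from h import *
info()
rows(-.146,[(80,-12,.004),(85,-8,.004),(90,-2,.004)])
```

```text
t 9.8 tcp sh [-0.0018 -0.1462  0.1466] corner sh [-0.0459 -0.1464  0.132 ] lean -18.27225833448921 F [ 0.0341 -0.4486  0.6689] g 0.09273905028289973
80 [-0.0369  0.      0.1329]
xyz units [0.0048 0.2884 0.234 ]
twist units [ 1.0454 -0.0003  0.0504]
85 [-0.0253  0.      0.1345]
xyz units [0.0028 0.656  0.4132]
twist units [1.712  0.0014 0.0504]
90 [-0.0135  0.      0.135 ]
xyz units [0.0009 0.9975 0.678 ]
twist units [2.712  0.0041 0.0504]
```

move_arm(twist=[[0.5, 0, 0], [1.0, 0, 0], [1.7, 0, 0], [2.7, 0, 0], [2.7, 0, 0]], xyz=[[0, 0.15, 0.12], [0, 0.29, 0.23], [0, 0.66, 0.41], [0, 0.95, 0.65], [0, 1.0, 0.68]], hand=[93, 93, 93, 93, 93])

```text
time: 10.42
eef_pos: [0.6416, -0.182, 0.1363]
ee_rot: [3.107, 0.001, 1.684]
ft_force: [-3.1, -0.0, 6.5]
finger_gap: 0.0932
```

Run:
```python
from h import *
info()
a=cam('side')['color'][130:290,290:460,::-1]; b=cam('top')['color'][100:260,270:440,::-1]
cv2.imwrite('pics/c6.png',cv2.resize(np.hstack([a,b]),None,fx=2.3,fy=2.3,interpolation=cv2.INTER_CUBIC))
```

```text
t 10.425 tcp sh [ 0.0345 -0.1455  0.1363] corner sh [-0.012  -0.1458  0.1347] lean -1.9985356804852648 F [-3.0886  0.2808  6.5344] g 0.09316750265185933
```

View pics/c6.png

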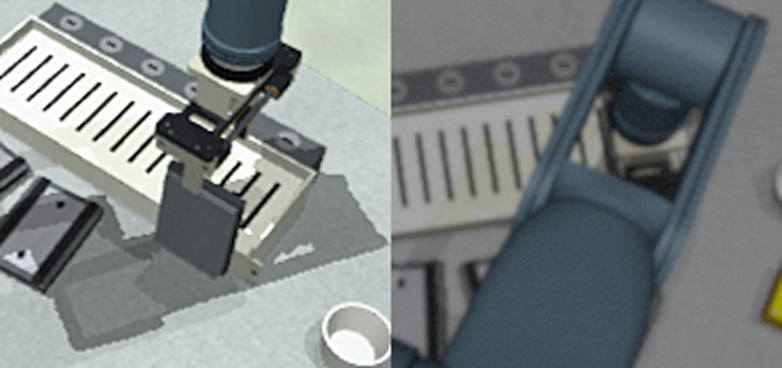

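The switch stands upright against the shelf front with the finger in its top notch. Next I regrasp across its thickness.

move_arm(twist=[[0, 0, 0], [0, 0, 0], [0.3, 0, 0], [0.3, 0, 0], [0.3, 0, 0]], xyz=[[0, 0, -0.4], [0, -0.3, -0.5], [0, -1, -0.5], [0, -1.57, -0.3], [0, -1.57, 0.3]], hand=[93, 93, 93, 93, 93])

```text
time: 11.15
eef_pos: [0.5932, -0.1879, 0.1261]
ee_rot: [3.136, 0.002, 1.682]
ft_force: [0.7, 0.1, 0.2]
finger_gap: 0.0933
```

Run:
```python
from h import *
info()
rel(sh2w(-.0125,-.146,.108),tool(0))
```

```text
t 11.15 tcp sh [-0.0142 -0.1462  0.1261] corner sh [-0.0608 -0.1465  0.1259] lean -0.3305238901243103 F [0.6942 0.066  0.1989] g 0.09326835798834511
xyz units [0.0079 0.053  0.6049]
twist units [0.055  0.0185 0.0552]
```

move_arm(twist=[[0, 0, 0], [0, 0, 0], [0, 0, 0], [0, 0, 0], [0, 0, 0]], xyz=[[0, 0.05, 0.3], [0, 0.05, 0.6], [0, 0.05, 0.6], [0, 0.05, 0.6], [0, 0.05, 0.6]], hand=[93, 93, 22, 15, 15], squeeze=30)

```text
time: 11.78
eef_pos: [0.5952, -0.1878, 0.1086]
ee_rot: [3.135, 0.002, 1.682]
ft_force: [-0.1, 0.6, -0.2]
finger_gap: 0.0674
```

move_arm(twist=[[0, 0, 0], [0, 0, 0], [0, 0, 0], [0, 0, 0], [0, 0, 0]], xyz=[[0, 0, 0], [0, 0, 0], [0, 0, 0], [0, 0, 0], [0, 0, 0]], hand=[15, 15, 15, 15, 15])

```text
time: 12.4
eef_pos: [0.5952, -0.1879, 0.1086]
ee_rot: [3.135, 0.003, 1.682]
ft_force: [0.5, 0.9, -0.6]
finger_gap: 0.0183
```

Run:
```python
from h import *
info()
# switch frame: TCP depth d below top end; bottom end 0.14-d beyond along tool z
for lean,x,z in((0,-.02,.17),(15,-.0,.18),(30,.03,.17),(40,.05,.165)):
    print(lean); rel(sh2w(x,-.146,z),tool(lean))
```

```text
t 12.4 tcp sh [-0.0122 -0.1464  0.1086] corner sh [-0.0213 -0.1465  0.1086] lean -0.3750705259445903 F [ 0.6256  0.7938 -0.5567] g 0.018252054327958202
0
xyz units [ 0.0101 -0.2466 -2.0478]
twist units [0.0624 0.0237 0.0565]
15
xyz units [ 0.0053  0.4222 -2.3768]
twist units [2.5624 0.031  0.0531]
30
xyz units [ 0.0002  1.42   -2.0369]
twist units [5.0624 0.038  0.049 ]
40
xyz units [-0.0033  2.0856 -1.8659]
twist units [6.7291 0.0425 0.0459]
```

Run:
```python
from h import *
a=cam('side')['color'][130:290,290:460,::-1]; b=cam('top')['color'][100:260,270:440,::-1]
cv2.imwrite('pics/c7.png',cv2.resize(np.hstack([a,b]),None,fx=2.3,fy=2.3,interpolation=cv2.INTER_CUBIC))
info()
```

```text
t 12.5 tcp sh [-0.0122 -0.1464  0.1086] corner sh [-0.02   -0.1464  0.1085] lean -0.3715323936462179 F [-0.6796 -0.3981 -0.1948] g 0.015567670482408036
```

View pics/c7.png

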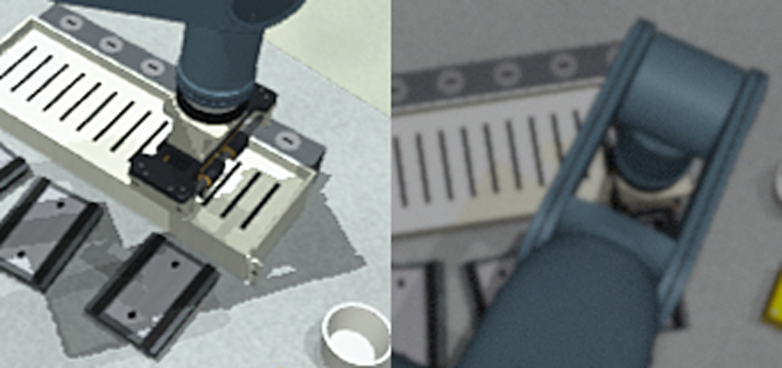

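The switch fell back onto the bench while I was regrasping, and it lies upside down near its old spot with holes at crop (177,263) and (132,315). I'll redo the lift, but pinch the body edge while it rests on the finger, so it is never left free.

Run:
```python
from h import *
c=cam('side')
P,Q=[px2w(c,290+u/2.3,130+v/2.3,.022) for u,v in((177,263),(132,315))]
m=(P+Q)/2; y=np.arctan2(*(P-Q)[1::-1]); n=m-np.array([np.cos(y),np.sin(y),0])*.07
print(m,w2sh(m),'yaw rel',y-H,'near end',w2sh(n))
info()
print('up');rel(sh2w(-.11,-.146,.15),tool(-15));
```

```text
[ 0.5219 -0.207   0.022 ] [-0.0871 -0.1577  0.022 ] yaw rel 0.003060685046104683 near end [-0.1571 -0.1579  0.022 ]
t 12.55 tcp sh [-0.0122 -0.1464  0.1086] corner sh [-0.0199 -0.1464  0.1085] lean -0.3715928208204799 F [-0.3501  0.1766 -0.6248] g 0.015285711250308417
up
xyz units [ 0.029  -3.2503 -1.4018]
twist units [-2.4381  0.0155  0.0589]
```

move_arm(twist=[[0, 0, 0], [0, 0, 0], [-0.8, 0, 0], [-1.6, 0, 0], [-2.4, 0, 0]], xyz=[[0, 0, -1], [0, -0.5, -2.2], [0, -1.5, -2.2], [0, -2.5, -2.2], [0, -3.4, -2]], hand=[93, 93, 93, 93, 93])

```text
time: 13.18
eef_pos: [0.493, -0.1993, 0.1687]
ee_rot: [2.88, 0.005, 1.682]
ft_force: [0.5, 0.3, -0.4]
finger_gap: 0.0604
```

Run:
```python
from h import *
info()
for x,z in((-.17,.05),(-.17,.0062),(-.16,.0062),(-.150,.0062),(-.143,.0062),(-.136,.0062)): print(x,z);go(sh2w(x,-.156,z),-15,H,93)
```

```text
t 13.175 tcp sh [-0.1151 -0.147   0.1687] corner sh [-0.1443 -0.1473  0.1608] lean -14.986414389297082 F [ 0.5348  0.2089 -0.3816] g 0.06043673320487873
-0.17 0.05
xyz units [-0.2797 -1.2428  3.348 ]
twist units [-0.0024  0.028   0.0684]
-0.17 0.0062
xyz units [-0.2729 -1.6203  4.7583]
twist units [-0.0024  0.028   0.0684]
-0.16 0.0062
xyz units [-0.2749 -1.2983  4.8445]
twist units [-0.0024  0.028   0.0684]
-0.15 0.0062
xyz units [-0.277  -0.9763  4.9307]
twist units [-0.0024  0.028   0.0684]
-0.143 0.0062
xyz units [-0.2784 -0.7509  4.9911]
twist units [-0.0024  0.028   0.0684]
-0.136 0.0062
xyz units [-0.2799 -0.5256  5.0514]
twist units [-0.0024  0.028   0.0684]
```

move_arm(twist=[[0, 0, 0], [0, 0, 0], [0, 0, 0], [0, 0, 0], [0, 0, 0.07]], xyz=[[-0.28, -1.25, 0], [-0.28, -1.25, 1], [-0.28, -1.25, 2.4], [-0.28, -1.3, 3.3], [-0.28, -1.6, 4.76]], hand=[93, 93, 93, 93, 93])

```text
time: 13.8
eef_pos: [0.486, -0.2106, 0.0187]
ee_rot: [2.877, 0.006, 1.675]
ft_force: [-0.1, -0.0, -0.2]
finger_gap: 0.093
```

Run:
```python
from h import *
info()
for x,z in((-.16,.0062),(-.150,.0062),(-.143,.0062),(-.136,.0062)): print(x,z);go(sh2w(x,-.156,z),-15,H,93)
```

```text
t 13.8 tcp sh [-0.1232 -0.1576  0.0187] corner sh [-0.1681 -0.1576  0.0065] lean -15.132598314717457 F [-0.1326  0.0118 -0.2388] g 0.09298812852573611
-0.16 0.0062
xyz units [0.0523 0.2573 0.0846]
twist units [0.0221 0.058  0.0044]
-0.15 0.0062
xyz units [0.0526 0.5791 0.1716]
twist units [0.0221 0.058  0.0044]
-0.143 0.0062
xyz units [0.0529 0.8044 0.2325]
twist units [0.0221 0.058  0.0044]
-0.136 0.0062
xyz units [0.0532 1.0296 0.2934]
twist units [0.0221 0.058  0.0044]
```

move_arm(twist=[[0, 0, 0], [0, 0, 0], [0, 0, 0], [0, 0, 0], [0, 0, 0]], xyz=[[0.05, 0.26, 0.085], [0.05, 0.58, 0.17], [0.05, 0.8, 0.23], [0.05, 0.95, 0.27], [0.05, 1.04, 0.295]], hand=[93, 93, 93, 93, 93])

```text
time: 14.42
eef_pos: [0.5186, -0.2058, 0.019]
ee_rot: [2.877, 0.007, 1.675]
ft_force: [-2.1, -0.5, 0.2]
finger_gap: 0.0932
```

Run:
```python
from h import *
info()
rows(-.156,[(1,-15,.002),(5,-17,.002),(8,-20,.002),(14,-24,.003),(20,-28,.003)])
```

```text
t 14.425 tcp sh [-0.0903 -0.1562  0.019 ] corner sh [-0.1353 -0.1562  0.0068] lean -15.17082835336465 F [-2.1317 -0.3235  0.1739] g 0.09316078005706459
1 [-0.1368  0.      0.0114]
xyz units [ 0.0049 -0.0116 -0.1547]
twist units [0.0284 0.0643 0.0121]
5 [-0.1373  0.      0.0205]
xyz units [ 0.0024  0.0504 -0.5083]
twist units [-0.3049  0.0641  0.0132]
8 [-0.1373  0.      0.0274]
xyz units [ 0.0004  0.1064 -0.8079]
twist units [-0.8049  0.0637  0.0149]
14 [-0.1351  0.      0.0405]
xyz units [-0.0033  0.2786 -1.3184]
twist units [-1.4716  0.0632  0.0171]
20 [-0.1324  0.      0.0533]
xyz units [-0.0069  0.4568 -1.8131]
twist units [-2.1382  0.0627  0.0193]
```

move_arm(twist=[[0, 0, 0], [0, 0, 0], [0, 0, 0]], xyz=[[0, 0.07, 0.02], [0, 0.14, 0.04], [0, 0.14, 0.04]], hand=[93, 93, 93])

```text
time: 14.8
eef_pos: [0.5208, -0.205, 0.0183]
ee_rot: [2.88, 0.006, 1.677]
ft_force: [-9.8, -1.9, 4.1]
finger_gap: 0.0932
```

Run:
```python
from h import *
info()
rows(-.156,[(1,-15,.002),(5,-17,.002),(8,-20,.002),(14,-24,.003),(20,-28,.003)],x0=.004)
```

```text
t 14.8 tcp sh [-0.0879 -0.1556  0.0183] corner sh [-0.133  -0.1557  0.0063] lean -14.968958709615348 F [-9.9601 -0.8619  4.1459] g 0.09316306070940868
1 [-0.1343  0.      0.0114]
xyz units [-0.0132 -0.0011 -0.1761]
twist units [-0.0052  0.051   0.0221]
5 [-0.1348  0.      0.0205]
xyz units [-0.0153  0.0596 -0.5299]
twist units [-0.3386  0.0506  0.023 ]
8 [-0.1348  0.      0.0274]
xyz units [-0.017   0.1145 -0.8298]
twist units [-0.8386  0.05    0.0243]
14 [-0.1326  0.      0.0405]
xyz units [-0.0201  0.2849 -1.3408]
twist units [-1.5052  0.0492  0.0261]
20 [-0.1299  0.      0.0533]
xyz units [-0.0232  0.4614 -1.8361]
twist units [-2.1719  0.0483  0.0278]
```

move_arm(twist=[[0, 0, 0], [0, 0, 0], [-0.3, 0, 0], [-0.8, 0, 0], [-1.5, 0, 0]], xyz=[[0, 0.03, -0.1], [0, 0.04, -0.25], [0, 0.07, -0.53], [0, 0.12, -0.83], [0, 0.29, -1.34]], hand=[93, 93, 93, 93, 93])

```text
time: 15.42
eef_pos: [0.5188, -0.2047, 0.0596]
ee_rot: [2.722, 0.006, 1.678]
ft_force: [-4.5, -0.2, -0.8]
finger_gap: 0.0927
```

Run:
```python
from h import *
info()
rows(-.156,[(20,-27,.003),(26,-31,.003),(32,-34,.003),(38,-37,.003),(44,-40,.003)],x0=.0045)
```

```text
t 15.425 tcp sh [-0.09   -0.1551  0.0596] corner sh [-0.1323 -0.1553  0.0407] lean -24.047375368009916 F [-4.4878  0.2221 -0.7903] g 0.0927284123922869
20 [-0.1294  0.      0.0533]
xyz units [-0.0316  0.2635 -0.4213]
twist units [-0.4922  0.0439  0.0417]
26 [-0.1252  0.      0.0655]
xyz units [-0.0348  0.5469 -0.8443]
twist units [-1.1589  0.0424  0.0432]
32 [-0.1196  0.      0.077 ]
xyz units [-0.0378  0.861  -1.1982]
twist units [-1.6589  0.0413  0.0444]
38 [-0.1127  0.      0.0876]
xyz units [-0.0407  1.2007 -1.5069]
twist units [-2.1589  0.0402  0.0455]
44 [-0.1044  0.      0.0973]
xyz units [-0.0435  1.5622 -1.7677]
twist units [-2.6589  0.039   0.0466]
```

move_arm(twist=[[-0.5, 0, 0], [-1.15, 0, 0], [-1.65, 0, 0], [-2.15, 0, 0], [-2.65, 0, 0]], xyz=[[0, 0.26, -0.42], [0, 0.55, -0.84], [0, 0.86, -1.2], [0, 1.2, -1.51], [0, 1.56, -1.77]], hand=[93, 93, 93, 93, 93])

```text
time: 16.05
eef_pos: [0.5401, -0.2026, 0.1284]
ee_rot: [2.442, 0.008, 1.677]
ft_force: [-0.8, 0.5, -1.2]
finger_gap: 0.0929
```

Run:
```python
from h import *
info()
# at phi 50 lean -40, closing with compensation
for phi,lean,g in((48,-42,90),(48,-42,80),(48,-42,70),(48,-42,60),(48,-42,50),(48,-42,40),(48,-42,30),(48,-42,20),(48,-42,12)):
    e=E(phi,.0045,.0045); print(g); go(sh2w(e[0],-.156,e[2]+.001),lean,H,g)
```

```text
t 16.05 tcp sh [-0.0686 -0.1553  0.1284] corner sh [-0.1041 -0.1556  0.0984] lean -40.08995266782188 F [-0.7622  0.5919 -1.1684] g 0.09290465365907725
90
xyz units [-0.0249  0.2227 -0.0194]
twist units [-0.3185  0.0484  0.0597]
80
xyz units [-0.0238  0.0562 -0.0138]
twist units [-0.3185  0.0484  0.0597]
70
xyz units [-0.0228 -0.1104 -0.0082]
twist units [-0.3185  0.0484  0.0597]
60
xyz units [-0.0217 -0.277  -0.0027]
twist units [-0.3185  0.0484  0.0597]
50
xyz units [-0.0207 -0.4436  0.0029]
twist units [-0.3185  0.0484  0.0597]
40
xyz units [-0.0196 -0.6101  0.0084]
twist units [-0.3185  0.0484  0.0597]
30
xyz units [-0.0186 -0.7767  0.014 ]
twist units [-0.3185  0.0484  0.0597]
20
xyz units [-0.0175 -0.9433  0.0195]
twist units [-0.3185  0.0484  0.0597]
12
xyz units [-0.0167 -1.0765  0.024 ]
twist units [-0.3185  0.0484  0.0597]
```

move_arm(twist=[[-0.1, 0, 0], [-0.2, 0, 0], [-0.3, 0, 0], [-0.3, 0, 0], [-0.3, 0, 0]], xyz=[[0, 0.15, 0], [0, 0.02, 0], [0, -0.15, 0], [0, -0.3, 0], [0, -0.45, 0]], hand=[85, 75, 65, 55, 45])

```text
time: 16.68
eef_pos: [0.5299, -0.204, 0.1196]
ee_rot: [2.411, 0.008, 1.677]
ft_force: [-0.7, -0.9, -1.3]
finger_gap: 0.0494
```

Run:
```python
from h import *
info()
for phi,lean,g in((48,-42,40),(48,-42,30),(48,-42,20),(48,-42,12)):
    e=E(phi,.0045,.0045); print(g); go(sh2w(e[0],-.156,e[2]+.001),lean,H,g)
```

```text
t 16.675 tcp sh [-0.0789 -0.1556  0.1196] corner sh [-0.0973 -0.1558  0.1031] lean -41.87173376108108 F [-0.7372 -0.7915 -1.3164] g 0.049408943416114126
40
xyz units [-0.0119 -0.1597  0.0022]
twist units [-0.0215  0.0507  0.0641]
30
xyz units [-0.0108 -0.3264  0.0026]
twist units [-0.0215  0.0507  0.0641]
20
xyz units [-0.0096 -0.4931  0.003 ]
twist units [-0.0215  0.0507  0.0641]
12
xyz units [-0.0087 -0.6264  0.0033]
twist units [-0.0215  0.0507  0.0641]
```

move_arm(twist=[[0, 0, 0], [0, 0, 0], [0, 0, 0], [0, 0, 0], [0, 0, 0]], xyz=[[0, -0.1, 0.03], [0, -0.24, 0.05], [0, -0.38, 0.05], [0, -0.52, 0.05], [0, -0.57, 0.05]], hand=[38, 29, 20, 12, 5], squeeze=25)

```text
time: 17.3
eef_pos: [0.518, -0.2054, 0.1069]
ee_rot: [2.411, 0.008, 1.677]
ft_force: [-0.3, -0.1, -0.5]
finger_gap: 0.0118
```

move_arm(twist=[[0, 0, 0], [0, 0, 0], [0, 0, 0]], xyz=[[0, 0, 0], [0, 0, 0], [0, 0, 0]], hand=[5, 5, 5])

```text
time: 17.68
eef_pos: [0.5181, -0.2053, 0.1069]
ee_rot: [2.411, 0.008, 1.677]
ft_force: [0.1, 0.8, 0.2]
finger_gap: 0.0118
```

```bash
cat >> h.py <<'E'
def over(y,L,x0=.0045,Lp=.098,off=.009):   # TCP at pinch, rotate plate about shelf edge; psi from vertical
    for psi,lean,up in L:
        a=np.radians(psi); p=(x0+Lp*np.sin(a)-off*np.cos(a), .044+Lp*np.cos(a)+off*np.sin(a)+up)
        print(psi,p); rel(sh2w(p[0],y,p[1]),tool(lean))
E
python3 - <<'E'
from h import *
info()
over(-.156,[(-30,-32,-.01),(-20,-22,.0),(-10,-10,.005),(0,0,.008),(10,10,.005)])
E
```

```text
t 17.675 tcp sh [-0.0907 -0.1557  0.1069] corner sh [-0.0951 -0.1557  0.103 ] lean -41.871315861462946 F [0.167  0.8148 0.2228] g 0.011765516667436042
-30 (np.float64(-0.05229422863405995), np.float64(0.11437048957087499))
xyz units [-0.014   1.1197  0.671 ]
twist units [1.6451 0.0542 0.0562]
-20 (np.float64(-0.03747520763298871), np.float64(0.133011695547088))
xyz units [-0.0196  1.9022  0.538 ]
twist units [3.3117 0.0592 0.0515]
-10 (np.float64(-0.021380791188469042), np.float64(0.14394832619619405))
xyz units [-0.0233  2.545   0.6246]
twist units [5.3117 0.0647 0.0454]
0 (np.float64(-0.0045), np.float64(0.15000000000000002))
xyz units [-0.0256  3.0987  0.85  ]
twist units [6.9784 0.0691 0.0399]
10 (np.float64(0.012654251634249302), np.float64(0.14707399339419877))
xyz units [-0.0256  3.4594  1.3043]
twist units [8.645  0.0732 0.0342]
```

Run:
```python
from h import *
for x,z,l in((-.071,.130,-30),(-.055,.138,-22),(-.039,.143,-15),(-.022,.147,-7),(-.008,.149,0)): rel(sh2w(x,-.156,z),tool(l))
```

```text
xyz units [-0.0174  1.0031 -0.1331]
twist units [1.9784 0.0552 0.0553]
xyz units [-0.0202  1.5782  0.0243]
twist units [3.3117 0.0592 0.0515]
xyz units [-0.0222  2.0866  0.2562]
twist units [4.4784 0.0624 0.048 ]
xyz units [-0.024   2.5975  0.5351]
twist units [5.8117 0.0661 0.0438]
xyz units [-0.0252  2.9895  0.7969]
twist units [6.9784 0.0691 0.0399]
```

move_arm(twist=[[1, 0, 0], [2, 0, 0], [3.3, 0, 0], [4.5, 0, 0], [5.8, 0, 0]], xyz=[[0, 0.5, -0.15], [0, 1.0, -0.13], [0, 1.58, 0.02], [0, 2.09, 0.26], [0, 2.6, 0.53]], hand=[5, 5, 5, 5, 5])

```text
time: 18.3
eef_pos: [0.5851, -0.198, 0.1474]
ee_rot: [3.013, 0.008, 1.674]
ft_force: [0.8, 1.8, -3.6]
finger_gap: 0.0116
```

Run:
```python
from h import *
info()
rel(sh2w(-.008,-.156,.148),tool(0))
over(-.156,[(10,10,.005),(20,20,.003),(30,30,.002),(40,38,.002)])
```

```text
t 18.3 tcp sh [-0.0233 -0.1554  0.1474] corner sh [-0.0291 -0.1554  0.1467] lean -7.369175765412991 F [ 0.9722  1.6608 -3.6205] g 0.011622480440491731
xyz units [-0.0178  0.5086  0.0461]
twist units [ 1.2282  0.0796 -0.0085]
10 (np.float64(0.012654251634249302), np.float64(0.14707399339419877))
xyz units [-0.0166  1.1875  0.165 ]
twist units [ 2.8949  0.0788 -0.0154]
20 (np.float64(0.029560740458842355), np.float64(0.14216805812695002))
xyz units [-0.0144  1.7254  0.3995]
twist units [ 4.5615  0.0776 -0.0224]
30 (np.float64(0.04570577136594004), np.float64(0.135370489570875))
xyz units [-0.0118  2.23    0.6932]
twist units [ 6.2282  0.0759 -0.0293]
40 (np.float64(0.060598785761210056), np.float64(0.12685744391283868))
xyz units [-0.0088  2.686   1.0383]
twist units [ 7.5615  0.0743 -0.0348]
```

move_arm(twist=[[1.2, 0, 0], [2.9, 0, 0], [4.5, 0, 0], [5.4, 0, 0], [6.2, 0, 0]], xyz=[[0, 0.5, 0.04], [0, 1.19, 0.16], [0, 1.73, 0.4], [0, 1.98, 0.54], [0, 2.23, 0.69]], hand=[5, 5, 5, 5, 5])

```text
time: 18.92
eef_pos: [0.6541, -0.19, 0.1337]
ee_rot: [-2.616, 0.007, 1.675]
ft_force: [-1.2, -0.6, -3.2]
finger_gap: 0.0114
```

Run:
```python
from h import *
info(); print(state()['joints'])
a=cam('side')['color'][110:290,280:450,::-1]; b=cam('top')['color'][80:260,270:440,::-1]
cv2.imwrite('pics/c8.png',cv2.resize(np.hstack([a,b]),None,fx=2.3,fy=2.3,interpolation=cv2.INTER_CUBIC))
over(-.156,[(40,38,.002),(50,45,.002),(60,50,0)])
```

```text
t 18.925 tcp sh [ 0.0461 -0.1547  0.1337] corner sh [ 0.0412 -0.1547  0.1365] lean 30.096795178295423 F [-1.2779 -0.5184 -3.1621] g 0.01140677928450244
[-0.3291  0.9239  0.7238 -0.236   1.9659 -0.4703]
40 (np.float64(0.060598785761210056), np.float64(0.12685744391283868))
xyz units [-0.0652  0.4715 -0.1706]
twist units [ 1.2848  0.0339 -0.0194]
50 (np.float64(0.073787266938481), np.float64(0.11588758573735167))
xyz units [-0.0638  1.0355 -0.0766]
twist units [ 2.4514  0.0327 -0.0215]
60 (np.float64(0.08487048957087498), np.float64(0.10079422863405996))
xyz units [-0.0619  1.6083  0.1715]
twist units [ 3.2848  0.0318 -0.023 ]
```

View pics/c8.png

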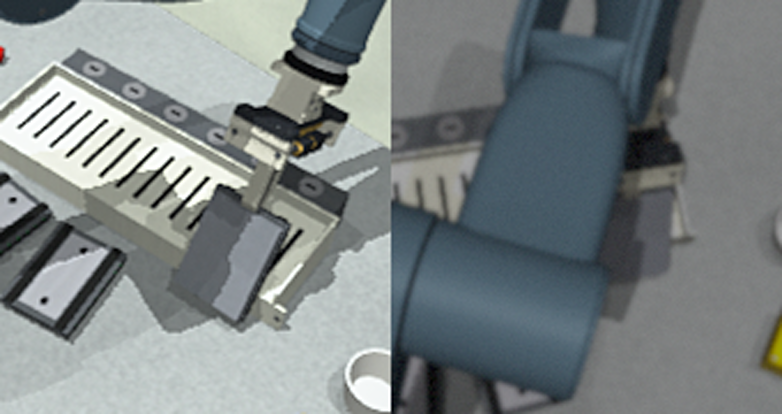

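move_arm(twist=[[0.65, 0, 0], [1.3, 0, 0], [1.9, 0, 0], [2.45, 0, 0], [3.3, 0, 0]], xyz=[[0, 0.24, -0.08], [0, 0.47, -0.17], [0, 0.75, -0.13], [0, 1.04, -0.07], [0, 1.6, 0.17]], hand=[5, 5, 5, 5, 5])

```text
time: 19.65
eef_pos: [0.6629, -0.1818, 0.0976]
ee_rot: [-2.281, 0.009, 1.681]
ft_force: [-0.6, -1.5, 0.9]
finger_gap: 0.0116
```

Run:
```python
from h import *
info(); print(state()['joints'])
for x,z in((.088,.095),(.092,.085),(.095,.078)): rel(sh2w(x,-.156,z),tool(50))
```

```text
t 19.65 tcp sh [ 0.0558 -0.1475  0.0976] corner sh [ 0.052  -0.1474  0.102 ] lean 49.32945745271346 F [-0.7253 -1.4778  0.8549] g 0.011619928390913713
[-0.2741  1.3022  0.1908 -0.4532  2.4181 -0.6014]
xyz units [-0.2895  0.7664 -0.7556]
twist units [ 0.1119  0.094  -0.0332]
xyz units [-0.2872  1.1061 -0.6395]
twist units [ 0.1119  0.094  -0.0332]
xyz units [-0.2856  1.3483 -0.5633]
twist units [ 0.1119  0.094  -0.0332]
```

Arm is near full stretch (q3 about 0.19), so I'll reduce the lean and let the plate hinge in a light pinch while I bring it over.

Run:
```python
from h import *
for x,z,l in((.052,.110,42),(.052,.125,33),(.062,.126,30),(.074,.117,28)): rel(sh2w(x,-.154,z),tool(l))
```

```text
xyz units [-0.221  -0.3951 -0.172 ]
twist units [-1.2214  0.0962 -0.0266]
xyz units [-0.2255 -0.7743 -0.4978]
twist units [-2.7214  0.0982 -0.019 ]
xyz units [-0.2276 -0.5824 -0.7723]
twist units [-3.2214  0.0988 -0.0165]
xyz units [-0.227  -0.0941 -0.8802]
twist units [-3.5547  0.0992 -0.0147]
```

move_arm(twist=[[-1.2, 0.1, 0], [-2.7, 0.1, 0], [-2.7, 0.1, 0], [-3.2, 0.1, 0], [-3.5, 0.1, 0]], xyz=[[-0.1, -0.39, -0.17], [-0.2, -0.77, -0.5], [-0.22, -0.77, -0.5], [-0.22, -0.58, -0.77], [-0.22, -0.1, -0.88]], hand=[5, 5, 5, 5, 5], squeeze=20)

```text
time: 20.27
eef_pos: [0.6832, -0.1867, 0.1197]
ee_rot: [-2.652, 0.003, 1.675]
ft_force: [0.6, -1.3, 1.3]
finger_gap: 0.0053
```

Run:
```python
from h import *
info(); print(state()['joints'])
for x,z,l in((.079,.110,26),(.086,.102,24),(.0935,.088,20),(.097,.078,18)): rel(sh2w(x,-.154,z),tool(l))
```

```text
t 20.275 tcp sh [ 0.0754 -0.1544  0.1197] corner sh [ 0.0731 -0.1544  0.121 ] lean 28.07889428020363 F [ 0.4758 -1.3383  1.3019] g 0.005349425401679471
[-0.3213  0.9718  0.6448 -0.215   1.968  -0.4631]
xyz units [0.0155 0.2575 0.2295]
twist units [-0.3465  0.0224 -0.0229]
xyz units [0.0166 0.5889 0.3549]
twist units [-0.6798  0.0228 -0.0225]
xyz units [0.0183 1.0291 0.649 ]
twist units [-1.3465  0.0235 -0.0217]
xyz units [0.0195 1.2889 0.8882]
twist units [-1.6798  0.0239 -0.0213]
```

Gap is 5.3 mm, so the grip is lost. I need a look.

Run:
```python
from h import *
a=cam('side')['color'][110:290,280:450,::-1]; b=cam('top')['color'][100:280,260:430,::-1]
cv2.imwrite('pics/c9.png',cv2.resize(np.hstack([a,b]),None,fx=2.3,fy=2.3,interpolation=cv2.INTER_CUBIC))
```

```text
(no output)
```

View pics/c9.png

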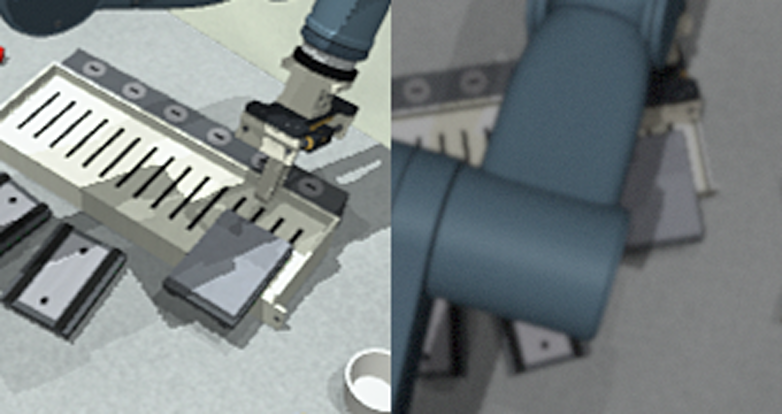

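The switch dropped onto the shelf with its cover up, overhanging the front edge (front end near (200,300) in the left crop). I'll push it home with spread fingers.

```bash
cat >> h.py <<'E'
def toolp(yaw=H): return (R.from_euler('z',yaw)*R.from_euler('x',180,degrees=True)).as_matrix()
E
python3 - <<'E'
from h import *
for x,z in((.05,.19),(-.02,.2),(-.12,.19)): rel(sh2w(x,-.154,z),tool(0))
E
```

```text
xyz units [-0.0119 -1.8866 -1.7522]
twist units [-4.7134  0.0113 -0.0079]
xyz units [-0.0136 -4.0994 -0.9403]
twist units [-4.7134  0.0113 -0.0079]
xyz units [-0.0148 -6.8769  0.9326]
twist units [-4.7134  0.0113 -0.0079]
```

move_arm(twist=[[0, 0, 0], [-1, 0, 0], [-2.5, 0, 0], [-4, 0, 0], [-4.7, 0, 0]], xyz=[[0, 0, -1], [0, -0.5, -2.5], [0, -2, -3], [0, -3.5, -3], [0, -5, -2.5]], hand=[5, 5, 30, 60, 60])

```text
time: 21.0
eef_pos: [0.5859, -0.1965, 0.2567]
ee_rot: [3.137, 0.005, 1.676]
ft_force: [-0.1, -0.6, 1.1]
finger_gap: 0.0304
```

Run:
```python
from h import *
info(); print(state()['joints'])
rel(sh2w(-.1,-.154,.12),toolp()); rel(sh2w(-.1,-.154,.052),toolp())
```

```text
t 21.0 tcp sh [-0.0223 -0.154   0.2567] corner sh [-0.0375 -0.154   0.2566] lean -0.25678971388954946 F [-0.1299 -0.5674  1.1138] g 0.030396572908133482
[-0.503   0.3577  1.3043 -0.0013  1.4732 -0.6081]
xyz units [ 0.0216 -2.6092  4.5449]
twist units [ 0.0688  0.0016 15.0014]
xyz units [ 0.0322 -2.6193  6.8115]
twist units [ 0.0688  0.0016 15.0014]
```

move_arm(twist=[[0, 0, 1.7], [0, 0, 3.4], [0, 0, 5.1], [0, 0, 6.8], [0, 0, 8.5]], xyz=[[0, -0.8, 0], [0, -1.6, 0], [0, -2.4, 0], [0, -2.8, 0], [0, -2.8, 0]], hand=[60, 60, 60, 60, 60])

```text
time: 21.62
eef_pos: [0.5018, -0.2056, 0.2566]
ee_rot: [3.136, 0.001, 0.78]
ft_force: [-0.0, 0.2, -0.1]
finger_gap: 0.0598
```

move_arm(twist=[[0, 0, 1.7], [0, 0, 3.4], [0, 0, 5.1], [0, 0, 6.5], [0, 0, 6.5]], xyz=[[0, 0, 0], [0, 0, 0], [0, 0, 0], [0, 0, 1], [0, 0, 2]], hand=[60, 60, 60, 60, 60])

```text
time: 22.25
eef_pos: [0.5026, -0.2063, 0.1962]
ee_rot: [3.136, -0.002, 0.099]
ft_force: [0.3, 0.7, -0.1]
finger_gap: 0.06
```

Run:
```python
from h import *
info()
rel(sh2w(-.105,-.156,.12),toolp()); rel(sh2w(-.105,-.156,.052),toolp())
a=cam('side')['color'][120:300,230:450,::-1]; b=cam('top')['color'][100:280,240:400,::-1]
cv2.imwrite('pics/c10.png',cv2.resize(np.hstack([a,b]),None,fx=2.1,fy=2.1,interpolation=cv2.INTER_CUBIC))
```

```text
t 22.25 tcp sh [-0.1062 -0.155   0.1962] corner sh [-0.106  -0.125   0.1961] lean -0.12358372322443788 F [ 0.4177  0.6799 -0.0778] g 0.05996132687541795
xyz units [0.0347 0.0203 2.5406]
twist units [ 0.049  -0.0207 -0.0555]
xyz units [0.0298 0.0086 4.8072]
twist units [ 0.049  -0.0207 -0.0555]
```

View pics/c10.png

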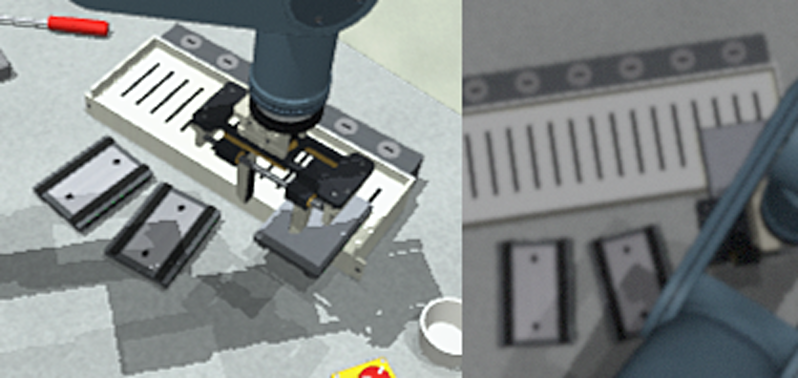

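Switch C lies cover-up with its front overhanging the edge, cover edge at top crop (703,130) to (710,205). A and B still look in place, with holes at (535,259)/(537,326) and (630,251)/(650,315).

Run:
```python
from h import *
T,S=cam('top'),cam('side')
t=lambda u,v,z:px2w(T,240+(u-462)/2.1,100+v/2.1,z)
s=lambda u,v,z:px2w(S,230+u/2.1,120+v/2.1,z)
for k,(a,b,c,d) in {'A':[(535,259),(537,326),(117,162),(80,201)],'B':[(630,251),(650,315),(181,208),(144,253)]}.items():
    for f,p,q in((t,a,b),(s,c,d)):
        P,Q=f(*p,.022),f(*q,.022); print(k,w2sh((P+Q)/2)[:2],'yawrel',np.arctan2(*(P-Q)[1::-1])-H)
print('C left cover edge',w2sh(t(703,130,.069)),w2sh(t(710,205,.069)))
print('C front side',w2sh(s(255,240,.053)),w2sh(s(318,273,.053)), 'back left',w2sh(t(703,128,.059)))
```

```text
A [-0.1003  0.1347] yawrel -0.09810795296652162
A [-0.0976  0.1255] yawrel 0.07938778403824977
B [-0.1075 -0.0028] yawrel 0.15192485897259966
B [-0.106  0.002] yawrel 0.09593424567570667
C left cover edge [ 0.0745 -0.113   0.069 ] [-0.0268 -0.1057  0.069 ]
C front side [-0.0596 -0.1151  0.053 ] [-0.0504 -0.2069  0.053 ] back left [ 0.0802 -0.1147  0.059 ]
```

move_arm(twist=[[0, 0, 0], [0, 0, 0], [0, 0, 0], [0, 0, 0], [0, 0, 0]], xyz=[[0, 0, 1], [0, 0, 2.5], [0, 0, 4], [0, 0, 4.8], [0.8, 0, 4.8]], hand=[60, 60, 60, 60, 60])

```text
time: 23.08
eef_pos: [0.5254, -0.204, 0.0519]
ee_rot: [3.14, 0.002, 0.1]
ft_force: [0.8, -0.8, 0.6]
finger_gap: 0.0601
```

Run:
```python
from h import *
info()
rel(sh2w(-.005,-.156,.052),toolp())
```

```text
t 23.075 tcp sh [-0.0833 -0.1551  0.0519] corner sh [-0.0832 -0.1251  0.0519] lean 0.10178807190581748 F [ 0.6741 -0.9237  0.6162] g 0.0601009022844067
xyz units [ 2.6116  0.0159 -0.0072]
twist units [ 0.0196  0.0169 -0.0482]
```

move_arm(twist=[[0, 0, 0], [0, 0, 0], [0, 0, 0], [0, 0, 0], [0, 0, 0]], xyz=[[0.3, 0, 0], [0.6, 0, 0], [0.9, 0, 0], [1.2, 0, 0], [1.5, 0, 0]], hand=[60, 60, 60, 60, 60])

```text
time: 23.7
eef_pos: [0.5704, -0.1996, 0.0521]
ee_rot: [3.139, 0.002, 0.1]
ft_force: [-3.1, -1.0, 2.4]
finger_gap: 0.06
```

move_arm(twist=[[0, 0, 0], [0, 0, 0], [0, 0, 0], [0, 0, 0], [0, 0, 0]], xyz=[[0.25, 0, 0], [0.5, 0, 0], [0.75, 0, 0], [0.95, 0, 0], [1.1, 0, 0]], hand=[60, 60, 60, 60, 60])

```text
time: 24.32
eef_pos: [0.6036, -0.1962, 0.052]
ee_rot: [3.139, 0.002, 0.1]
ft_force: [-3.1, -0.7, 2.2]
finger_gap: 0.0598
```

```bash
python3 -c "
from h import *
info(); print(state()['torque'])"
```

```text
t 24.325 tcp sh [-0.0047 -0.1556  0.052 ] corner sh [-0.0046 -0.1257  0.052 ] lean 0.12561177456186332 F [-3.1497 -0.3551  2.1886] g 0.059756057335574125
[-0.0888  0.6993 -0.0321]
```

move_arm(twist=[[0, 0, 0], [0, 0, 0], [0, 0, 0], [0, 0, 0], [0, 0, 0]], xyz=[[0.08, 0, 0], [0.15, 0, 0], [0.22, 0, 0], [0.27, 0, 0], [0.27, 0, 0]], hand=[60, 60, 60, 60, 60])

```text
time: 24.95
eef_pos: [0.6092, -0.1956, 0.052]
ee_rot: [3.14, 0.007, 0.1]
ft_force: [-10.2, -1.2, 6.4]
finger_gap: 0.0601
```

```bash
python3 -c "
from h import *
info(); print(state()['torque'])"
```

```text
t 24.95 tcp sh [ 0.0009 -0.1556  0.052 ] corner sh [ 0.0011 -0.1255  0.0519] lean 0.3994752659230084 F [-10.3121  -0.0904   6.3844] g 0.06010873616298844
[-0.2578  1.9701  0.015 ]
```

move_arm(twist=[[0, 0, 0], [0, 0, 0], [0, 0, 0], [0, 0, 0], [0, 0, 0]], xyz=[[0.12, 0, 0], [0.18, 0, 0], [0.18, 0, 0], [-0.3, 0, 0], [-1.5, 0, 0]], hand=[60, 60, 60, 60, 60])

```text
time: 25.58
eef_pos: [0.5658, -0.2004, 0.0523]
ee_rot: [3.139, 0.004, 0.101]
ft_force: [-0.8, -0.2, 0.6]
finger_gap: 0.0601
```

```bash
python3 -c "
from h import *
info(); rel(sh2w(-.12,-.05,.2),tool(-15,H+.11)); print(state()['joints'])"
```

```text
t 25.575 tcp sh [-0.0428 -0.1558  0.0523] corner sh [-0.0426 -0.1257  0.0522] lean 0.20759989556284486 F [-0.861  -0.1039  0.6469] g 0.060146839893589404
xyz units [-2.6067 -3.5017 -4.923 ]
twist units [ -1.8866   2.1527 -15.9822]
[-0.5234  0.5013  1.6112 -0.0051  1.0304  0.9492]
```

move_arm(twist=[[0, 0, 0], [0, 0, -1.5], [0, 0, -3.2], [0, 0, -4.9], [0, 0, -6.6]], xyz=[[-0.5, 0, -1], [-1, -0.5, -2.5], [-1.5, -1.5, -4], [-2, -2.5, -4.9], [-2.6, -3.5, -4.9]], hand=[93, 93, 93, 93, 93])

```text
time: 26.2
eef_pos: [0.4798, -0.1031, 0.2021]
ee_rot: [3.135, 0.001, 0.798]
ft_force: [-0.9, 0.9, -0.3]
finger_gap: 0.093
```

move_arm(twist=[[0, 0, -1.7], [0, 0, -3.4], [0, 0, -5.1], [0, 0, -6.8], [0, 0, -8.5]], xyz=[[0, 0, 0], [0, 0, 0], [0, 0, 0], [0, 0, 0], [0, 0, 0]], hand=[93, 93, 93, 93, 93])

```text
time: 26.82
eef_pos: [0.4805, -0.103, 0.2021]
ee_rot: [3.136, 0.006, 1.694]
ft_force: [-0.0, 0.7, -0.1]
finger_gap: 0.0933
```

Run:
```python
from h import *
info()
T=cam('top'); b=T['color'][110:290,230:450,::-1]
cv2.imwrite('pics/t1.png',cv2.resize(b,None,fx=3,fy=3,interpolation=cv2.INTER_CUBIC))
for x,z in((-.188,.07),(-.188,.0065)): go(sh2w(x,-.0095,z),-15,H+.12,93)
```

```text
t 26.825 tcp sh [-0.1174 -0.0499  0.2021] corner sh [-0.164  -0.0508  0.2019] lean -0.3285128705877182 F [ 0.0312  0.6566 -0.0931] g 0.0933364979022329
xyz units [ 1.5726 -0.8477  3.9887]
twist units [-2.4498  0.1789 -0.893 ]
xyz units [ 1.5855 -0.8591  6.1053]
twist units [-2.4498  0.1789 -0.893 ]
```

move_arm(twist=[[-0.8, 0, -0.3], [-1.6, 0.1, -0.6], [-2.45, 0.18, -0.9], [-2.45, 0.18, -0.9], [-2.45, 0.18, -0.9]], xyz=[[0.8, -0.85, 0.5], [1.58, -0.85, 1.5], [1.58, -0.85, 3], [1.58, -0.85, 4.5], [1.58, -0.86, 5.7]], hand=[93, 93, 93, 93, 93])

```text
time: 27.5
eef_pos: [0.4496, -0.0606, 0.0298]
ee_rot: [2.879, 0.001, 1.792]
ft_force: [0.9, -0.1, 0.3]
finger_gap: 0.0931
```

Run:
```python
from h import *
info()
print('low');go(sh2w(-.188,-.0095,.0065),-15,H+.12,93)
for x,y,dy in((-.178,-.008,.12),(-.165,-.006,.10),(-.155,-.005,.06),(-.147,-.004,.03),(-.140,-.003,0)): print(x);go(sh2w(x,y,.0065),-15,H+dy,93)
```

```text
t 27.5 tcp sh [-0.1437 -0.0045  0.0298] corner sh [-0.1883 -0.0098  0.0177] lean -14.972290469925483 F [ 0.9206 -0.1483  0.3415] g 0.09307444604477844
low
xyz units [ 0.0125 -0.0875  0.3646]
twist units [ 0.011   0.014  -0.0318]
-0.178
xyz units [0.0234 0.2378 0.4522]
twist units [ 0.011   0.014  -0.0318]
-0.165
xyz units [0.0094 0.6607 0.566 ]
twist units [ 0.0111 -0.0356  0.1526]
-0.155
xyz units [-0.0561  0.982   0.6525]
twist units [ 0.0112 -0.1347  0.5215]
-0.147
xyz units [-0.0987  1.2384  0.7216]
twist units [ 0.0113 -0.209   0.7982]
-0.14
xyz units [-0.1374  1.4615  0.7817]
twist units [ 0.0113 -0.2833  1.0749]
```

move_arm(twist=[[0, 0, 0], [0, 0, 0], [0, 0, 0], [0, 0, 0.15], [0, -0.07, 0.3]], xyz=[[0, -0.09, 0.2], [0, -0.09, 0.36], [0.02, 0.24, 0.45], [0.01, 0.5, 0.52], [-0.02, 0.75, 0.59]], hand=[93, 93, 93, 93, 93])

```text
time: 28.12
eef_pos: [0.4765, -0.0553, 0.0193]
ee_rot: [2.878, 0.0, 1.759]
ft_force: [-2.4, -0.9, 0.9]
finger_gap: 0.0926
```

Run:
```python
from h import *
info()
for x,y,dy in((-.155,-.004,.06),(-.147,-.003,.03),(-.140,-.002,0),(-.135,-.002,0),(-.133,-.002,0)): print(x);go(sh2w(x,y,.0065),-15,H+dy,93)
```

```text
t 28.125 tcp sh [-0.1164 -0.0022  0.0193] corner sh [-0.1609 -0.0059  0.0073] lean -15.06866287716051 F [-2.4823 -0.6113  0.8944] g 0.09258354117621935
-0.155
xyz units [0.0109 0.1952 0.0801]
twist units [ 0.0198 -0.0576  0.2171]
-0.147
xyz units [-0.023   0.4527  0.1496]
twist units [ 0.0198 -0.1321  0.4938]
-0.14
xyz units [-0.0541  0.6769  0.2102]
twist units [ 0.0198 -0.2065  0.7704]
-0.135
xyz units [-0.068   0.8373  0.2535]
twist units [ 0.0198 -0.2065  0.7704]
-0.133
xyz units [-0.0735  0.9014  0.2709]
twist units [ 0.0198 -0.2065  0.7704]
```

move_arm(twist=[[0, -0.05, 0.2], [0, -0.1, 0.4], [0, -0.15, 0.6], [0, -0.2, 0.77], [0, -0.2, 0.77]], xyz=[[0.01, 0.2, 0.08], [-0.02, 0.45, 0.15], [-0.05, 0.68, 0.21], [-0.07, 0.84, 0.25], [-0.07, 0.9, 0.27]], hand=[93, 93, 93, 93, 93])

```text
time: 28.75
eef_pos: [0.501, -0.05, 0.0174]
ee_rot: [2.885, -0.005, 1.678]
ft_force: [-14.2, -1.8, 4.9]
finger_gap: 0.093
```

Run:
```python
from h import *
info()
rows(-.002,[(1,-15,.002),(5,-17,.002),(8,-20,.002),(14,-24,.003),(20,-28,.003)],x0=.004)
```

```text
t 28.75 tcp sh [-0.0915  0.0006  0.0174] corner sh [-0.1364  0.0006  0.0056] lean -14.695903069414989 F [-14.3363  -0.3479   4.8647] g 0.09295345710444136
1 [-0.1343  0.      0.0114]
xyz units [-0.0872  0.1198 -0.1767]
twist units [-0.0507 -0.0479  0.012 ]
5 [-0.1348  0.      0.0205]
xyz units [-0.0855  0.1788 -0.5309]
twist units [-0.384  -0.0481  0.0111]
8 [-0.1348  0.      0.0274]
xyz units [-0.084   0.2324 -0.831 ]
twist units [-0.884  -0.0484  0.0099]
14 [-0.1326  0.      0.0405]
xyz units [-0.0817  0.4003 -1.3428]
twist units [-1.5506 -0.0487  0.0082]
20 [-0.1299  0.      0.0533]
xyz units [-0.0794  0.5744 -1.839 ]
twist units [-2.2173 -0.049   0.0065]
```

move_arm(twist=[[0, 0, 0], [0, 0, 0], [-0.35, 0, 0], [-0.85, 0, 0], [-1.5, 0, 0]], xyz=[[0, 0.04, -0.1], [0, 0.06, -0.25], [0, 0.11, -0.53], [0, 0.17, -0.83], [0, 0.34, -1.34]], hand=[93, 93, 93, 93, 93])

```text
time: 29.38
eef_pos: [0.5003, -0.0494, 0.0591]
ee_rot: [2.727, -0.005, 1.679]
ft_force: [-5.0, 2.0, -0.8]
finger_gap: 0.0931
```

Run:
```python
from h import *
info()
rows(.001,[(20,-27,.003),(26,-31,.003),(32,-34,.003),(38,-37,.003),(44,-40,.003)],x0=.0025)
```

```text
t 29.375 tcp sh [-0.0921  0.0012  0.0591] corner sh [-0.1347  0.0012  0.0404] lean -23.743560404788123 F [-4.7997  2.5635 -0.7558] g 0.09311132548638158
20 [-0.1314  0.      0.0533]
xyz units [-0.0046  0.272  -0.4373]
twist units [-0.5427 -0.061   0.0084]
26 [-0.1272  0.      0.0655]
xyz units [-0.0022  0.5531 -0.8617]
twist units [-1.2094 -0.0613  0.0062]
32 [-0.1216  0.      0.077 ]
xyz units [-0.0003  0.8653 -1.2173]
twist units [-1.7094 -0.0615  0.0046]
38 [-0.1147  0.      0.0876]
xyz units [ 0.0013  1.2034 -1.5278]
twist units [-2.2094 -0.0616  0.003 ]
44 [-0.1064  0.      0.0973]
xyz units [ 0.0026  1.5635 -1.7905]
twist units [-2.7094 -0.0617  0.0014]
```

move_arm(twist=[[-0.5, 0, 0], [-1.2, 0, 0], [-1.7, 0, 0], [-2.2, 0, 0], [-2.7, 0, 0]], xyz=[[0, 0.27, -0.44], [0, 0.55, -0.86], [0, 0.86, -1.22], [0, 1.2, -1.53], [0, 1.56, -1.79]], hand=[93, 93, 93, 93, 93])

```text
time: 30.0
eef_pos: [0.5225, -0.0483, 0.1289]
ee_rot: [2.441, -0.003, 1.679]
ft_force: [-0.6, 0.8, -0.7]
finger_gap: 0.0928
```

Run:
```python
from h import *
info()
for phi,lean,g in((48,-42,50),(48,-42,12)):
    e=E(phi,.0025,.0045); print(g); go(sh2w(e[0],.001,e[2]+.001),lean,H,g)
```

```text
t 30.0 tcp sh [-0.0699  0.0001  0.1289] corner sh [-0.1054  0.0001  0.099 ] lean -40.16892772707543 F [-0.5331  0.8782 -0.658 ] g 0.09278100730960702
50
xyz units [ 0.031  -0.4714  0.0017]
twist units [-0.3052 -0.0406  0.0021]
12
xyz units [ 0.0311 -1.1044  0.0219]
twist units [-0.3052 -0.0406  0.0021]
```

move_arm(twist=[[-0.1, 0, 0], [-0.2, 0, 0], [-0.3, 0, 0], [-0.3, 0, 0], [-0.3, 0, 0]], xyz=[[0, 0.15, 0], [0, 0.02, 0], [0, -0.15, 0], [0, -0.31, 0], [0, -0.47, 0]], hand=[85, 75, 65, 55, 45])

```text
time: 30.62
eef_pos: [0.512, -0.0498, 0.12]
ee_rot: [2.409, -0.002, 1.679]
ft_force: [-0.4, -0.5, -0.8]
finger_gap: 0.0499
```

move_arm(twist=[[0, 0, 0], [0, 0, 0], [0, 0, 0], [0, 0, 0], [0, 0, 0]], xyz=[[0, -0.1, 0.03], [0, -0.24, 0.05], [0, -0.38, 0.06], [0, -0.52, 0.06], [0, -0.58, 0.06]], hand=[38, 29, 20, 12, 5], squeeze=30)

```text
time: 31.25
eef_pos: [0.5, -0.0509, 0.1067]
ee_rot: [2.409, -0.003, 1.679]
ft_force: [-1.1, 0.5, -0.6]
finger_gap: 0.0116
```

move_arm(twist=[[0, 0, 0], [0, 0, 0], [0, 0, 0]], xyz=[[0, 0, 0], [0, 0, 0], [0, 0, 0]], hand=[5, 5, 5])

```text
time: 31.62
eef_pos: [0.5001, -0.0509, 0.1068]
ee_rot: [2.409, -0.003, 1.679]
ft_force: [0.1, -0.1, 0.1]
finger_gap: 0.0116
```

Run:
```python
from h import *
info()
for x,z,l in((-.071,.130,-30),(-.055,.138,-22),(-.039,.143,-15),(-.022,.147,-7)): rel(sh2w(x,.0,z),tool(l))
```

```text
t 31.625 tcp sh [-0.0924 -0.0002  0.1068] corner sh [-0.0967 -0.0002  0.1029] lean -41.969708408673924 F [ 0.0517 -0.0991  0.0774] g 0.011586168163616642
xyz units [ 0.0068  1.047  -0.0981]
twist units [ 1.995  -0.0373  0.0088]
xyz units [0.0059 1.6219 0.0603]
twist units [ 3.3283 -0.0367  0.0114]
xyz units [0.0047 2.1299 0.293 ]
twist units [ 4.495  -0.0361  0.0137]
xyz units [0.0033 2.6403 0.5728]
twist units [ 5.8283 -0.0353  0.0163]
```

move_arm(twist=[[1, 0, 0], [2, 0, 0], [3.3, 0, 0], [4.5, 0, 0], [5.8, 0, 0]], xyz=[[0, 0.5, -0.15], [0, 1.04, -0.12], [0, 1.62, 0.04], [0, 2.13, 0.28], [0, 2.64, 0.55]], hand=[5, 5, 5, 5, 5])

```text
time: 32.25
eef_pos: [0.5606, -0.0382, 0.1423]
ee_rot: [2.846, -0.042, 1.707]
ft_force: [-1.8, 1.5, -3.9]
finger_gap: 0.0113
```

Run:
```python
from h import *
info()
rel(sh2w(-.008,0,.149),tool(0))
over(0,[(10,10,.005),(20,20,.003),(30,30,.002),(40,38,.002)])
```

```text
t 32.25 tcp sh [-0.0309  0.0061  0.1423] corner sh [-0.0363  0.006   0.1407] lean -16.886307959966167 F [-1.6598  1.7301 -3.9182] g 0.011305039076404415
xyz units [-0.217   0.7914 -0.0011]
twist units [ 2.8178 -0.446   0.2328]
10 (np.float64(0.012654251634249302), np.float64(0.14707399339419877))
xyz units [-0.241   1.4312  0.26  ]
twist units [ 4.4841 -0.4264  0.2723]
20 (np.float64(0.029560740458842355), np.float64(0.14216805812695002))
xyz units [-0.2653  1.9226  0.5798]
twist units [ 6.1504 -0.4043  0.311 ]
30 (np.float64(0.04570577136594004), np.float64(0.135370489570875))
xyz units [-0.2915  2.3714  0.9525]
twist units [ 7.8166 -0.3797  0.3488]
40 (np.float64(0.060598785761210056), np.float64(0.12685744391283868))
xyz units [-0.3189  2.7636  1.3677]
twist units [ 9.1496 -0.3582  0.3784]
```

move_arm(twist=[[0.7, -0.2, 0.1], [1.4, -0.4, 0.2], [2.1, -0.4, 0.2], [2.8, -0.45, 0.23], [2.8, -0.45, 0.23]], xyz=[[-0.1, 0.2, 0], [-0.2, 0.4, 0], [-0.2, 0.6, 0], [-0.22, 0.79, 0], [-0.22, 0.79, 0]], hand=[5, 5, 5, 5, 5])

```text
time: 32.88
eef_pos: [0.585, -0.0415, 0.1479]
ee_rot: [3.14, -0.0, 1.677]
ft_force: [-0.1, 0.6, -3.3]
finger_gap: 0.0114
```

Run:
```python
from h import *
info(); print(state()['joints'])
over(0,[(10,10,.005),(20,20,.003),(30,30,.002),(40,36,.002)])
```

```text
t 32.875 tcp sh [-0.007   0.0002  0.1479] corner sh [-0.0127  0.0002  0.1479] lean -0.08263860762242951 F [-0.0085  0.6301 -3.308 ] g 0.01143994531048262
[-0.2613  0.3768  1.5473  0.0007  1.2162 -0.3678]
10 (np.float64(0.012654251634249302), np.float64(0.14707399339419877))
xyz units [-0.0087  0.6551  0.029 ]
twist units [ 1.6804 -0.0004  0.0122]
20 (np.float64(0.029560740458842355), np.float64(0.14216805812695002))
xyz units [-0.0094  1.2185  0.1933]
twist units [3.3471 0.0007 0.0122]
30 (np.float64(0.04570577136594004), np.float64(0.135370489570875))
xyz units [-0.0101  1.7563  0.4207]
twist units [5.0138 0.0018 0.0122]
40 (np.float64(0.060598785761210056), np.float64(0.12685744391283868))
xyz units [-0.0108  2.2523  0.7051]
twist units [6.0138 0.0024 0.0121]
```

move_arm(twist=[[1.2, 0, 0], [2.4, 0, 0], [3.6, 0, 0], [5, 0, 0], [6, 0, 0]], xyz=[[0, 0.45, 0.02], [0, 0.9, 0.1], [0, 1.3, 0.22], [0, 1.76, 0.42], [0, 2.25, 0.7]], hand=[5, 5, 5, 5, 5])

```text
time: 33.5
eef_pos: [0.6527, -0.0343, 0.126]
ee_rot: [-2.513, -0.001, 1.677]
ft_force: [2.2, -1.0, -2.4]
finger_gap: 0.0112
```

Run:
```python
from h import *
info(); print(state()['joints'])
over(0,[(40,36,.002),(47,37,.001),(54,38,.0),(60,38,.0),(66,38,.0),(72,36,.0)])
```

```text
t 33.5 tcp sh [0.0611 0.0003 0.126 ] corner sh [0.0565 0.0002 0.1293] lean 36.00964830146469 F [ 2.0517 -1.244  -2.4287] g 0.011244099090340019
[-0.1417  0.9731  0.6911 -0.1655  2.0855 -0.2851]
40 (np.float64(0.060598785761210056), np.float64(0.12685744391283868))
xyz units [-0.0085 -0.0287 -0.0134]
twist units [-0.0016 -0.0018  0.0202]
47 (np.float64(0.07003467751811622), np.float64(0.11841802260069739))
xyz units [-0.0094  0.3911  0.0293]
twist units [ 0.1651 -0.0016  0.0202]
54 (np.float64(0.07849359817811259), np.float64(0.10888410767403689))
xyz units [-0.0103  0.806   0.1206]
twist units [ 0.3317 -0.0014  0.0203]
60 (np.float64(0.08487048957087498), np.float64(0.10079422863405996))
xyz units [-0.011   1.1365  0.2137]
twist units [ 0.3317 -0.0014  0.0203]
66 (np.float64(0.09036682506129269), np.float64(0.09208210014021183))
xyz units [-0.0117  1.4555  0.3409]
twist units [ 0.3317 -0.0014  0.0203]
72 (np.float64(0.09492238564755053), np.float64(0.08284317409540123))
xyz units [-0.0124  1.7593  0.5008]
twist units [-0.0016 -0.0018  0.0202]
```

move_arm(twist=[[0, 0, 0], [0, 0, 0], [0, 0, 0], [0, 0, 0], [-0.2, 0, 0]], xyz=[[0, 0.2, 0.01], [0, 0.39, 0.03], [0, 0.6, 0.07], [0, 0.8, 0.12], [0, 1.13, 0.21]], hand=[5, 5, 5, 5, 5])

```text
time: 34.12
eef_pos: [0.6778, -0.0319, 0.1025]
ee_rot: [-2.54, -0.0, 1.678]
ft_force: [-0.2, 0.3, 0.6]
finger_gap: 0.0072
```

Run:
```python
from h import *
info(); print(state()['joints'])
over(0,[(60,35,.002),(66,33,.001),(72,30,.0),(77,28,.0),(82,25,.0)])
```

```text
t 34.125 tcp sh [0.0863 0.0001 0.1025] corner sh [0.0833 0.0001 0.1046] lean 34.445913252816894 F [-0.1202  0.2953  0.5824] g 0.007220821121905757
[-0.1368  1.0269  0.6218 -0.1561  2.075  -0.2783]
60 (np.float64(0.08487048957087498), np.float64(0.10279422863405996))
xyz units [-0.0024 -0.0439  0.0185]
twist units [0.0923 0.0066 0.0162]
66 (np.float64(0.09036682506129269), np.float64(0.09308210014021183))
xyz units [-0.0029  0.2903  0.1819]
twist units [-0.241   0.0063  0.0163]
72 (np.float64(0.09492238564755053), np.float64(0.08284317409540123))
xyz units [-0.0033  0.6086  0.3775]
twist units [-0.741   0.0058  0.0165]
77 (np.float64(0.09796370685985828), np.float64(0.07481453390876587))
xyz units [-0.0036  0.8436  0.5408]
twist units [-1.0743  0.0056  0.0166]
82 (np.float64(0.1002937128280333), np.float64(0.06655137651276055))
xyz units [-0.0038  1.0634  0.724 ]
twist units [-1.5743  0.0051  0.0167]
```

move_arm(twist=[[0, 0, 0], [-1, 0, 0], [-2.5, 0, 0], [-4, 0, 0], [-5.7, 0, 0]], xyz=[[0, 0, -1], [0, -0.5, -2.7], [0, -2, -3.5], [0, -3.5, -3.5], [0, -5, -3]], hand=[5, 5, 30, 60, 60])

```text
time: 34.75
eef_pos: [0.6116, -0.0402, 0.2643]
ee_rot: [-3.137, 0.002, 1.678]
ft_force: [0.8, -1.4, 1.7]
finger_gap: 0.0303
```

move_arm(twist=[[0, 0, 1.7], [0, 0, 3.4], [0, 0, 5.1], [0, 0, 6.8], [0, 0, 8.5]], xyz=[[0, -0.8, 0], [0, -1.6, 0], [0, -2.4, 0], [0, -2.8, 0], [0, -2.8, 0]], hand=[60, 60, 60, 60, 60])

```text
time: 35.38
eef_pos: [0.5285, -0.0493, 0.2662]
ee_rot: [3.138, 0.002, 0.781]
ft_force: [1.4, 0.1, -0.4]
finger_gap: 0.0597
```

Run:
```python
from h import *
info()
c=cam('side'); t=cam('top')
for nm,k in(('side',c),('top',t)):
  for y in(-.156,0,.135):
    print(nm,'y',y,[ (round(x,2),tuple(int(v) for v in k['color'][int(round(w2px(k,sh2w(x,y,z))[1])),int(round(w2px(k,sh2w(x,y,z))[0]))])) for x,z in((.12,.05),(.08,.069),(.04,.069),(0,.069),(-.03,.069),(-.1,.0))])
cv2.imwrite('pics/d1.png',cv2.resize(np.hstack([c['color'][120:300,230:450,::-1],t['color'][100:280,240:400,::-1]]),None,fx=2.1,fy=2.1,interpolation=cv2.INTER_CUBIC))
rel(sh2w(-.11,.0,.052),toolp())
```

```text
t 35.375 tcp sh [-0.0641 -0.0016  0.2662] corner sh [-0.0828  0.0217  0.2661] lean -0.04073640169855464 F [ 1.4285 -0.094  -0.3902] g 0.05971153608018922
side y -0.156 [(0.12, (97, 103, 108)), (0.08, (98, 103, 108)), (0.04, (96, 101, 107)), (0, (27, 29, 31)), (-0.03, (130, 131, 121)), (-0.1, (163, 171, 170))]
side y 0 [(0.12, (104, 108, 105)), (0.08, (153, 161, 169)), (0.04, (151, 161, 168)), (0, (89, 93, 98)), (-0.03, (85, 91, 95)), (-0.1, (146, 154, 153))]
side y 0.135 [(0.12, (200, 209, 200)), (0.08, (236, 241, 238)), (0.04, (240, 245, 244)), (0, (229, 234, 231)), (-0.03, (125, 128, 118)), (-0.1, (163, 165, 171))]
top y -0.156 [(0.12, (65, 80, 93)), (0.08, (78, 80, 84)), (0.04, (78, 79, 84)), (0, (84, 83, 77)), (-0.03, (121, 123, 123)), (-0.1, (123, 124, 124))]
top y 0 [(0.12, (74, 92, 105)), (0.08, (53, 71, 80)), (0.04, (36, 48, 53)), (0, (39, 50, 60)), (-0.03, (111, 110, 100)), (-0.1, (102, 104, 103))]
top y 0.135 [(0.12, (151, 152, 152)), (0.08, (153, 156, 156)), (0.04, (143, 143, 143)), (0, (102, 115, 121)), (-0.03, (56, 70, 82)), (-0.1, (89, 100, 111))]
xyz units [-1.1497 -1.0405  7.1322]
twist units [0.0364 0.0118 6.5048]
```

B lies cover-up on the shelf from about x' = −0.04 to 0.1 (cover grey at those pixels, bench bare in front). Pushing it home.

move_arm(twist=[[0, 0, 1.7], [0, 0, 3.4], [0, 0, 5.1], [0, 0, 6.5], [0, 0, 6.5]], xyz=[[-0.5, -0.4, 0], [-1.15, -1.04, 0], [-1.15, -1.04, 2], [-1.15, -1.04, 4], [-1.15, -1.04, 6]], hand=[60, 60, 60, 60, 60])

```text
time: 36.1
eef_pos: [0.4839, -0.0527, 0.0853]
ee_rot: [3.136, -0.005, 0.108]
ft_force: [1.1, -0.5, -0.1]
finger_gap: 0.0601
```

Run:
```python
from h import *
info()
rel(sh2w(-.11,.0,.052),toolp());rel(sh2w(-.002,.0,.052),toolp())
c=cam('side'); k=c['color'].astype(int)
# cover lateral edges along y at z=.069
for x in(.07,.0):
    print(x,[(y,int(k[tuple(np.round(w2px(c,sh2w(x,y/1000,.069))[::-1]).astype(int))].sum()//3)) for y in range(-70,75,8)])
```

```text
t 36.1 tcp sh [-0.1087 -0.0003  0.0853] corner sh [-0.1088  0.0297  0.0851] lean -0.2769461236491038 F [ 1.0824 -0.6364 -0.0986] g 0.06010300863213646
xyz units [-0.0484 -0.0168  1.1101]
twist units [ 0.0552 -0.0461  0.0295]
xyz units [ 3.5516 -0.0057  1.1275]
twist units [ 0.0552 -0.0461  0.0295]
0.07 [(-70, 251), (-62, 179), (-54, 143), (-46, 67), (-38, 179), (-30, 173), (-22, 171), (-14, 173), (-6, 174), (2, 175), (10, 172), (18, 175), (26, 176), (34, 175), (42, 175), (50, 225), (58, 240), (66, 245), (74, 1)]
0.0 [(-70, 176), (-62, 174), (-54, 130), (-46, 62), (-38, 101), (-30, 24), (-22, 35), (-14, 35), (-6, 34), (2, 47), (10, 33), (18, 56), (26, 65), (34, 42), (42, 44), (50, 29), (58, 23), (66, 31), (74, 3)]
```

move_arm(twist=[[0, 0, 0], [0, 0, 0], [0, 0, 0], [0, 0, 0], [0, 0, 0]], xyz=[[0, 0, 0.6], [0, 0, 1.1], [0.4, 0, 1.1], [0.8, 0, 1.1], [1.2, 0, 1.11]], hand=[60, 60, 60, 60, 60])

```text
time: 36.78
eef_pos: [0.5162, -0.0473, 0.0457]
ee_rot: [3.141, 0.005, 0.109]
ft_force: [-0.1, -0.9, 1.0]
finger_gap: 0.0598
```

move_arm(twist=[[0, 0, 0], [0, 0, 0], [0, 0, 0], [0, 0, 0], [0, 0, 0]], xyz=[[0.3, 0, 0], [0.6, 0, 0], [0.9, 0, 0], [1.2, 0, 0], [1.5, 0, 0]], hand=[60, 60, 60, 60, 60])

```text
time: 37.4
eef_pos: [0.5609, -0.0423, 0.0453]
ee_rot: [3.141, 0.006, 0.109]
ft_force: [-2.4, -1.0, 2.3]
finger_gap: 0.0602
```

Run:
```python
from h import *
info()
rel(sh2w(.002,.0,.052),toolp())
```

```text
t 37.4 tcp sh [-0.0311  0.002   0.0453] corner sh [-0.0312  0.0321  0.0453] lean 0.3509904705276356 F [-2.4738 -0.7058  2.2939] g 0.060247262597778586
xyz units [ 1.1018  0.0716 -0.2301]
twist units [0.0073 0.0585 0.0422]
```

move_arm(twist=[[0, 0, 0], [0, 0, 0], [0, 0, 0], [0, 0, 0], [0, 0, 0]], xyz=[[0.1, 0.05, -0.2], [0.35, 0.07, -0.23], [0.6, 0.07, -0.23], [0.8, 0.07, -0.23], [1.0, 0.07, -0.23]], hand=[60, 60, 60, 60, 60])

```text
time: 38.02
eef_pos: [0.5912, -0.041, 0.0521]
ee_rot: [3.141, 0.006, 0.109]
ft_force: [-3.1, 0.0, 2.8]
finger_gap: 0.0602
```

move_arm(twist=[[0, 0, 0], [0, 0, 0], [0, 0, 0], [0, 0, 0], [0, 0, 0]], xyz=[[0.07, 0, 0], [0.14, 0, 0], [0.2, 0, 0], [0.25, 0, 0], [0.25, 0, 0]], hand=[60, 60, 60, 60, 60])

```text
time: 38.65
eef_pos: [0.5918, -0.0409, 0.0519]
ee_rot: [3.141, 0.02, 0.11]
ft_force: [-22.9, -5.7, 17.7]
finger_gap: 0.0595
```

```bash
python3 -c "
from h import *
info()"
```

```text
t 38.65 tcp sh [-0.0002  0.0001  0.0519] corner sh [-0.0003  0.0298  0.0519] lean 1.1682348445480528 F [-23.3966  -3.2866  17.6896] g 0.059452205766591444
```

move_arm(twist=[[0, 0, 0], [0, 0, 0], [0, 0, -1.5], [0, 0, -3.2], [0, 0, -4.9]], xyz=[[-0.5, 0, 0], [-1.8, 0, -0.5], [-2.5, 0, -2.5], [-3, 0, -4.5], [-3, 0, -5]], hand=[60, 60, 93, 93, 93])

```text
time: 39.28
eef_pos: [0.5077, -0.0512, 0.2086]
ee_rot: [-3.139, 0.012, 0.629]
ft_force: [0.5, -0.8, -0.0]
finger_gap: 0.0851
```

move_arm(twist=[[0, 0, -1.7], [0, 0, -3.4], [0, 0, -5.1], [0, 0, -6.8], [0, 0, -8.5]], xyz=[[0, 0, 0], [0, 0, 0], [0, 0, 0], [0, 0, 0], [0, 0, 0]], hand=[93, 93, 93, 93, 93])

```text
time: 39.9
eef_pos: [0.5088, -0.0512, 0.2089]
ee_rot: [-3.133, 0.005, 1.525]
ft_force: [-0.2, -0.7, 0.1]
finger_gap: 0.0929
```

Run:
```python
from h import *
info()
c=cam('side'); t=cam('top')
cv2.imwrite('pics/d2.png',cv2.resize(np.hstack([c['color'][120:300,230:450,::-1],t['color'][100:280,230:400,::-1]]),None,fx=2.05,fy=2.05,interpolation=cv2.INTER_CUBIC))
```

```text
t 39.9 tcp sh [-0.0839 -0.0014  0.2089] corner sh [-0.1298  0.0056  0.2093] lean 0.5386248348939893 F [-0.2876 -0.6758  0.0812] g 0.0929438739910088
```

View pics/d2.png

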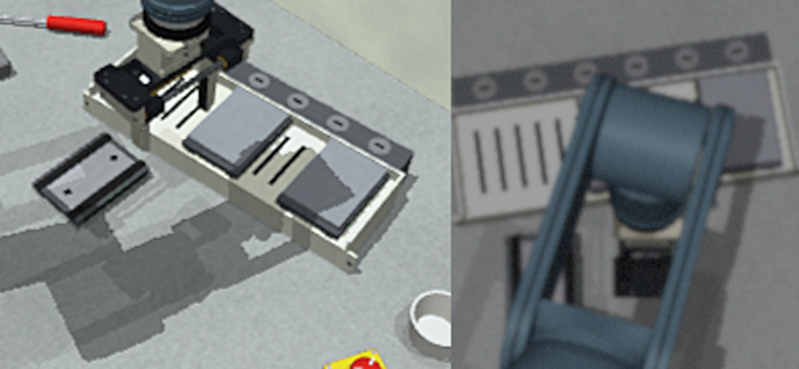

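Both C and B sit flat, cover-up and square at the back lip. A is still at its starting pose (side crop holes (114,157)/(68,191)). On to A.

Run:
```python
from h import *
for x,z in((-.182,.08),(-.182,.018)): go(sh2w(x,.1437,z),-15,0,93)
print(state()['joints'])
```

```text
xyz units [ 4.3695 -2.4436  3.8902]
twist units [-2.5876  0.1129 -0.471 ]
xyz units [ 4.3809 -2.4249  5.9567]
twist units [-2.5876  0.1129 -0.471 ]
[-0.3132  0.2017  1.6341 -0.0079  1.3132 -0.2608]
```

move_arm(twist=[[0, 0, 0], [-0.8, 0, -0.2], [-1.6, 0.1, -0.4], [-2.6, 0.1, -0.47], [-2.6, 0.11, -0.47]], xyz=[[1.2, -0.6, 0], [2.6, -1.4, 0], [4, -2.2, 0.5], [4.37, -2.44, 2], [4.37, -2.44, 3.8]], hand=[93, 93, 93, 93, 93])

```text
time: 40.62
eef_pos: [0.4401, 0.0843, 0.0951]
ee_rot: [2.873, -0.001, 1.569]
ft_force: [0.9, 0.2, -0.7]
finger_gap: 0.0931
```

Run:
```python
from h import *
info()
print('low');go(sh2w(-.182,.1437,.0065),-15,0,93)
go(sh2w(-.171,.1425,.0065),-15,0,93)
```

```text
t 40.625 tcp sh [-0.138   0.1405  0.0951] corner sh [-0.1826  0.1453  0.0828] lean -15.320886809105735 F [ 0.8989  0.0936 -0.6946] g 0.09305539358852621
low
xyz units [-0.0504 -0.6526  2.4677]
twist units [ 0.0667 -0.0024 -0.0217]
xyz units [-0.051  -0.297   2.5657]
twist units [ 0.0667 -0.0024 -0.0217]
```

move_arm(twist=[[0, 0, 0], [0, 0, 0], [0.05, 0, 0], [0.05, 0, 0], [0.05, 0, 0]], xyz=[[-0.05, -0.5, 0.6], [-0.05, -0.6, 1.4], [-0.05, -0.65, 2.1], [-0.05, -0.65, 2.47], [-0.05, -0.5, 2.5]], hand=[93, 93, 93, 93, 93])

```text
time: 41.25
eef_pos: [0.4454, 0.0829, 0.0183]
ee_rot: [2.879, -0.001, 1.567]
ft_force: [-0.2, -0.5, -0.8]
finger_gap: 0.0932
```

Run:
```python
from h import *
info()
for x,y,dy in((-.168,.142,-.105),(-.158,.141,-.08),(-.150,.140,-.05),(-.144,.139,-.02),(-.138,.138,0)): print(x);go(sh2w(x,y,.0065),-15,H+dy,93)
```

```text
t 41.25 tcp sh [-0.1328  0.1386  0.0183] corner sh [-0.1775  0.1435  0.0063] lean -14.954242378458696 F [-0.2583 -0.4406 -0.7935] g 0.09321396198751934
-0.168
xyz units [-0.0088  0.3084  0.0761]
twist units [ 0.0051 -0.0041 -0.0387]
-0.158
xyz units [0.0316 0.6314 0.1628]
twist units [ 0.0053  0.0578 -0.2693]
-0.15
xyz units [0.0723 0.889  0.2321]
twist units [ 0.0055  0.132  -0.5459]
-0.144
xyz units [0.1057 1.0813 0.2838]
twist units [ 0.0057  0.2062 -0.8226]
-0.138
xyz units [0.1241 1.2739 0.3355]
twist units [ 0.0059  0.2557 -1.0071]
```

move_arm(twist=[[0, 0, 0], [0, 0.05, -0.25], [0, 0.1, -0.5], [0, 0.2, -0.8], [0, 0.25, -1]], xyz=[[0, 0.31, 0.08], [0.03, 0.63, 0.16], [0.07, 0.89, 0.23], [0.1, 1.08, 0.28], [0.12, 1.2, 0.31]], hand=[93, 93, 93, 93, 93])

```text
time: 41.88
eef_pos: [0.483, 0.0864, 0.0188]
ee_rot: [2.879, 0.0, 1.676]
ft_force: [-4.8, -0.3, 1.0]
finger_gap: 0.0931
```

Run:
```python
from h import *
info()
for x,y,dy in((-.138,.138,0),(-.133,.138,0)): print(x);go(sh2w(x,y,.0065),-15,H+dy,93)
```

```text
t 41.875 tcp sh [-0.095   0.1381  0.0188] corner sh [-0.14    0.1381  0.0068] lean -15.030955767672145 F [-4.8111  0.2283  1.0249] g 0.09305462257998721
-0.138
xyz units [-0.0027  0.0603  0.0265]
twist units [0.0052 0.0024 0.0046]
-0.133
xyz units [-0.0028  0.2213  0.0697]
twist units [0.0052 0.0024 0.0046]
```

move_arm(twist=[[0, 0, 0], [0, 0, 0], [0, 0, 0], [0, 0, 0]], xyz=[[0, 0.06, 0.02], [0, 0.12, 0.04], [0, 0.18, 0.055], [0, 0.18, 0.055]], hand=[93, 93, 93, 93])

```text
time: 42.38
eef_pos: [0.484, 0.0873, 0.0167]
ee_rot: [2.888, -0.001, 1.677]
ft_force: [-10.4, -2.7, 2.5]
finger_gap: 0.093
```

Run:
```python
from h import *
info()
rows(.138,[(1,-15,.002),(5,-17,.002),(8,-20,.002),(14,-24,.003)],x0=.0015)
```

```text
t 42.375 tcp sh [-0.094   0.139   0.0167] corner sh [-0.139   0.1389  0.0051] lean -14.52003595462412 F [-10.6404  -1.5795   2.5259] g 0.09296088596995773
1 [-0.1368  0.      0.0114]
xyz units [-0.0318  0.1239 -0.1976]
twist units [-0.08   -0.0129  0.0089]
5 [-0.1373  0.      0.0205]
xyz units [-0.0314  0.1818 -0.5519]
twist units [-0.4133 -0.0131  0.0086]
8 [-0.1373  0.      0.0274]
xyz units [-0.0311  0.2344 -0.8522]
twist units [-0.9133 -0.0133  0.0083]
14 [-0.1351  0.      0.0405]
xyz units [-0.0305  0.4008 -1.3645]
twist units [-1.58   -0.0136  0.0078]
```

move_arm(twist=[[0, 0, 0], [0, 0, 0], [-0.4, 0, 0], [-0.9, 0, 0], [-1.55, 0, 0]], xyz=[[0, 0.05, -0.1], [0, 0.08, -0.25], [0, 0.14, -0.55], [0, 0.19, -0.85], [0, 0.36, -1.36]], hand=[93, 93, 93, 93, 93])

```text
time: 43.0
eef_pos: [0.4835, 0.0874, 0.059]
ee_rot: [2.725, -0.001, 1.677]
ft_force: [-2.9, -0.7, -1.1]
finger_gap: 0.093
```

Run:
```python
from h import *
info()
rows(.138,[(20,-27,.003),(26,-31,.003),(32,-34,.003),(38,-37,.003),(44,-40,.003)],x0=.0005)
```

```text
t 43.0 tcp sh [-0.0945  0.139   0.059 ] corner sh [-0.137   0.139   0.0402] lean -23.851167812125983 F [-2.9911 -0.3883 -1.1174] g 0.09301995921949503
20 [-0.1334  0.      0.0533]
xyz units [-0.0344  0.2859 -0.4352]
twist units [-0.5248 -0.016   0.0102]
26 [-0.1292  0.      0.0655]
xyz units [-0.034   0.5678 -0.8591]
twist units [-1.1915 -0.0163  0.0097]
32 [-0.1236  0.      0.077 ]
xyz units [-0.0338  0.8807 -1.2141]
twist units [-1.6915 -0.0166  0.0092]
38 [-0.1167  0.      0.0876]
xyz units [-0.0337  1.2194 -1.524 ]
twist units [-2.1915 -0.0168  0.0088]
44 [-0.1084  0.      0.0973]
xyz units [-0.0336  1.58   -1.786 ]
twist units [-2.6915 -0.0171  0.0084]
```

move_arm(twist=[[-0.5, 0, 0], [-1.2, 0, 0], [-1.7, 0, 0], [-2.2, 0, 0], [-2.7, 0, 0]], xyz=[[0, 0.28, -0.43], [0, 0.57, -0.86], [0, 0.88, -1.21], [0, 1.22, -1.52], [0, 1.58, -1.79]], hand=[93, 93, 93, 93, 93])

```text
time: 43.62
eef_pos: [0.5055, 0.0871, 0.1307]
ee_rot: [2.439, -0.003, 1.68]
ft_force: [-0.1, 0.1, -0.5]
finger_gap: 0.0929
```

move_arm(twist=[[-0.1, 0, 0], [-0.2, 0, 0], [-0.3, 0, 0], [-0.3, 0, 0], [-0.3, 0, 0]], xyz=[[0, 0.15, 0], [0, 0.02, 0], [0, -0.15, 0], [0, -0.31, 0], [0, -0.47, 0]], hand=[85, 75, 65, 55, 45])

```text
time: 44.25
eef_pos: [0.4956, 0.085, 0.1227]
ee_rot: [2.405, -0.002, 1.679]
ft_force: [-1.3, -0.5, -0.4]
finger_gap: 0.0495
```

move_arm(twist=[[0, 0, 0], [0, 0, 0], [0, 0, 0], [0, 0, 0], [0, 0, 0]], xyz=[[0, -0.1, 0.03], [0, -0.24, 0.05], [0, -0.38, 0.06], [0, -0.52, 0.07], [0, -0.58, 0.07]], hand=[38, 29, 20, 12, 5], squeeze=30)

```text
time: 44.88
eef_pos: [0.4847, 0.0831, 0.1102]
ee_rot: [2.404, -0.0, 1.678]
ft_force: [-2.4, -1.9, 3.0]
finger_gap: 0.0111
```

move_arm(twist=[[0, 0, 0], [0, 0, 0], [0, 0, 0]], xyz=[[0, 0, 0], [0, 0, 0], [0, 0, 0]], hand=[5, 5, 5])

```text
time: 45.25
eef_pos: [0.485, 0.0829, 0.1105]
ee_rot: [2.403, -0.0, 1.678]
ft_force: [-0.8, 0.1, 0.6]
finger_gap: 0.011
```

Run:
```python
from h import *
info()
for x,z,l in((-.073,.130,-30),(-.057,.138,-22),(-.041,.143,-15),(-.024,.147,-7),(-.012,.149,0)): rel(sh2w(x,.139,z),tool(l))
```

```text
t 45.25 tcp sh [-0.0934  0.1345  0.1105] corner sh [-0.0975  0.1345  0.1068] lean -42.290693035797254 F [-0.7958  0.2183  0.6416] g 0.01103766433930019
xyz units [ 0.1495  0.9418 -0.0226]
twist units [ 2.0485 -0.0127  0.0155]
xyz units [0.1484 1.5158 0.139 ]
twist units [ 3.3818 -0.0117  0.0164]
xyz units [0.1473 2.0225 0.3746]
twist units [ 4.5485 -0.0107  0.0171]
xyz units [0.1462 2.5314 0.6573]
twist units [ 5.8818 -0.0095  0.0179]
xyz units [0.1453 2.8721 0.8771]
twist units [ 7.0485 -0.0085  0.0186]
```

move_arm(twist=[[0.8, 0, 0], [1.6, 0, 0], [2.5, 0, 0], [3.4, 0, 0], [4.5, 0, 0]], xyz=[[0, 0.4, -0.12], [0, 0.8, -0.1], [0, 1.15, 0], [0, 1.52, 0.12], [0, 2.02, 0.36]], hand=[5, 5, 5, 5, 5])

```text
time: 45.88
eef_pos: [0.5257, 0.1116, 0.1373]
ee_rot: [2.633, -0.079, 1.748]
ft_force: [0.1, 1.5, -3.0]
finger_gap: 0.011
```

Run:
```python
from h import *
info()
for x,z,l in((-.027,.147,-7),(-.012,.149,0)): rel(sh2w(x,.135,z),tool(l))
over(.135,[(10,10,.005)],x0=0)
```

```text
t 45.875 tcp sh [-0.05    0.1587  0.1373] corner sh [-0.0548  0.1586  0.1347] lean -28.911672632841412 F [ 0.248   1.4803 -3.0422] g 0.010954972848351834
xyz units [-0.8168  0.8059  0.0051]
twist units [ 3.6609 -0.9359  0.4263]
xyz units [-0.8476  1.2752  0.1875]
twist units [ 4.8264 -0.9123  0.4849]
10 (np.float64(0.008154251634249302), np.float64(0.14707399339419877))
xyz units [-0.9011  1.8311  0.5664]
twist units [ 6.4914 -0.8741  0.5674]
```

move_arm(twist=[[1, -0.3, 0.1], [1.8, -0.6, 0.2], [2.7, -0.9, 0.3], [3.6, -0.93, 0.42], [3.66, -0.93, 0.42]], xyz=[[-0.3, 0.2, 0], [-0.6, 0.4, 0], [-0.8, 0.6, 0], [-0.81, 0.8, 0], [-0.81, 0.8, 0]], hand=[5, 5, 5, 5, 5])

```text
time: 46.5
eef_pos: [0.5523, 0.0907, 0.1467]
ee_rot: [3.019, -0.0, 1.677]
ft_force: [-0.5, -0.1, -2.8]
finger_gap: 0.0111
```

Run:
```python
from h import *
info(); print(state()['joints'])
rel(sh2w(-.012,.135,.149),tool(0))
over(.135,[(10,10,.005),(20,20,.003),(30,30,.002)],x0=0)
```

```text
t 46.5 tcp sh [-0.0256  0.1352  0.1467] corner sh [-0.0311  0.1352  0.146 ] lean -7.031098118056163 F [-0.5513 -0.0181 -2.7849] g 0.011099603608474957
[-0.0494  0.2605  1.7265  0.0225  1.0335 -0.166 ]
xyz units [-0.0065  0.4601 -0.0197]
twist units [ 1.1719 -0.0043  0.0124]
10 (np.float64(0.008154251634249302), np.float64(0.14707399339419877))
xyz units [-0.0074  1.119   0.1263]
twist units [ 2.8385 -0.0033  0.0128]
20 (np.float64(0.025060740458842358), np.float64(0.14216805812695002))
xyz units [-0.0082  1.6583  0.3576]
twist units [ 4.5052 -0.0021  0.0131]
30 (np.float64(0.041205771365940044), np.float64(0.135370489570875))
xyz units [-0.009   2.1647  0.6483]
twist units [ 6.1719 -0.001   0.0133]
```

move_arm(twist=[[1.2, 0, 0], [2.1, 0, 0], [3.3, 0, 0], [4.5, 0, 0], [6.1, 0, 0]], xyz=[[0, 0.46, -0.02], [0, 0.85, 0.04], [0, 1.27, 0.18], [0, 1.66, 0.36], [0, 2.16, 0.64]], hand=[5, 5, 5, 5, 5])

```text
time: 47.12
eef_pos: [0.619, 0.0979, 0.1366]
ee_rot: [-2.625, -0.001, 1.678]
ft_force: [1.2, 0.5, -3.1]
finger_gap: 0.0108
```

Run:
```python
from h import *
info(); print(state()['joints'])
over(.135,[(35,34,.002),(40,37,.002),(47,38,.001),(54,40,.0),(60,40,.0)],x0=0)
```

```text
t 47.125 tcp sh [0.0414 0.1353 0.1366] corner sh [0.0367 0.1353 0.1392] lean 29.593845225926927 F [ 1.2039  0.35   -3.0633] g 0.01079468095573886
[ 0.0075  0.819   0.9212 -0.051   1.9155 -0.1041]
35 (np.float64(0.04883812236380159), np.float64(0.1314390882674806))
xyz units [-0.0098  0.3005  0.0259]
twist units [ 0.7344 -0.0004  0.0197]
40 (np.float64(0.05609878576121005), np.float64(0.12685744391283868))
xyz units [-0.0104  0.5864  0.0392]
twist units [1.2344 0.0001 0.0197]
47 (np.float64(0.06553467751811622), np.float64(0.11841802260069739))
xyz units [-0.0113  0.9988  0.1284]
twist units [1.401  0.0003 0.0197]
54 (np.float64(0.07399359817811259), np.float64(0.10888410767403689))
xyz units [-0.0121  1.401   0.2655]
twist units [1.7344 0.0006 0.0197]
60 (np.float64(0.08037048957087498), np.float64(0.10079422863405996))
xyz units [-0.0128  1.719   0.395 ]
twist units [1.7344 0.0006 0.0197]
```

move_arm(twist=[[0.7, 0, 0], [1.3, 0, 0], [1.9, 0, 0], [2.3, 0, 0], [2.6, 0, 0]], xyz=[[0, 0.3, 0.02], [0, 0.59, 0.04], [0, 1.0, 0.13], [0, 1.4, 0.26], [0, 1.7, 0.39]], hand=[5, 5, 5, 5, 5])

```text
time: 47.75
eef_pos: [0.6569, 0.1019, 0.1002]
ee_rot: [-2.35, -0.003, 1.678]
ft_force: [-0.0, -0.2, 1.8]
finger_gap: 0.0108
```

Run:
```python
from h import *
info(); print(state()['joints'])
over(.135,[(60,45,.0),(66,46,.0),(72,44,0),(78,42,.0)],x0=0)
```

```text
t 47.75 tcp sh [0.0795 0.1353 0.1002] corner sh [0.0757 0.1353 0.1041] lean 45.342537868630444 F [-0.0282 -0.1728  1.7888] g 0.010773889376741968
[ 0.0199  1.1794  0.4085 -0.0837  2.3416 -0.1216]
60 (np.float64(0.08037048957087498), np.float64(0.10079422863405996))
xyz units [-0.0109  0.0073 -0.0337]
twist units [-0.0571 -0.0044  0.0324]
66 (np.float64(0.08586682506129269), np.float64(0.09208210014021183))
xyz units [-0.0121  0.3426  0.0401]
twist units [ 0.1096 -0.0041  0.0325]
72 (np.float64(0.09042238564755052), np.float64(0.08284317409540123))
xyz units [-0.0132  0.6684  0.1485]
twist units [-0.2237 -0.0047  0.0324]
78 (np.float64(0.09398725965455311), np.float64(0.07317867410674467))
xyz units [-0.0144  0.9811  0.2904]
twist units [-0.5571 -0.0053  0.0323]
```

move_arm(twist=[[0, 0, 0], [0, 0, 0], [-0.2, 0, 0], [-0.4, 0, 0], [-0.5, 0, 0]], xyz=[[0, 0.17, 0.02], [0, 0.34, 0.04], [0, 0.5, 0.09], [0, 0.67, 0.15], [0, 0.98, 0.29]], hand=[5, 5, 5, 5, 5])

```text
time: 48.38
eef_pos: [0.6719, 0.1036, 0.0746]
ee_rot: [-2.407, -0.003, 1.678]
ft_force: [-0.2, 0.3, 1.0]
finger_gap: 0.0051
```

Run:
```python
from h import *
info(); print(state()['joints'])
```

```text
t 48.375 tcp sh [0.0946 0.1354 0.0746] corner sh [0.0927 0.1354 0.0763] lean 42.109367199331324 F [-0.1569  0.3413  0.9556] g 0.005104316518475208
[ 0.02    1.1866  0.4196 -0.0737  2.2672 -0.1137]
```

move_arm(twist=[[0, 0, 0], [-1, 0, 0], [-2.7, 0, 0], [-4.4, 0, 0], [-6.1, 0, 0]], xyz=[[0, 0, -1], [0, -0.5, -3], [0, -2, -4.5], [0, -3.5, -4.5], [0, -5, -4]], hand=[5, 5, 30, 60, 60])

```text
time: 49.0
eef_pos: [0.664, 0.1009, 0.259]
ee_rot: [-2.949, -0.002, 1.679]
ft_force: [1.2, -0.4, 1.2]
finger_gap: 0.0307
```

move_arm(twist=[[-0.9, 0, 1.5], [-0.9, 0, 3], [-0.9, 0, 4.7], [-0.9, 0, 6.4], [-0.9, 0, 8]], xyz=[[0, -0.8, 0], [0, -1.6, 0], [0, -2.4, 0], [0, -3, 0], [0, -3.6, 0]], hand=[60, 60, 60, 60, 60])

```text
time: 49.62
eef_pos: [0.5578, 0.0894, 0.2801]
ee_rot: [-3.096, 0.104, 0.841]
ft_force: [0.6, 0.9, -0.1]
finger_gap: 0.0597
```

Run:
```python
from h import *
info()
k=cam('side')
for y in(-.156,0,.1,.135,.165):
    print('y',y,[ (round(x,2),int(k['color'][tuple(np.round(w2px(k,sh2w(x,y,z))[::-1]).astype(int))].sum())//3) for x,z in((.13,.069),(.1,.069),(.07,.069),(.04,.069),(.01,.069),(-.02,.069),(-.045,.069),(-.1,.0))])
for x in(.05,.0,-.02):
    print(x,[(y,int(k['color'][tuple(np.round(w2px(k,sh2w(x,y/1000,.069))[::-1]).astype(int))].sum()//3)) for y in range(70,205,8)])
rel(sh2w(-.11,.135,.052),toolp(.12))
```

```text
t 49.625 tcp sh [-0.0204  0.1333  0.2801] corner sh [-0.0403  0.1555  0.2815] lean 6.170340809271225 F [ 0.6754  0.7998 -0.1475] g 0.05973398710660969
y -0.156 [(0.13, 151), (0.1, 153), (0.07, 156), (0.04, 151), (0.01, 79), (-0.02, 115), (-0.04, 165), (-0.1, 159)]
y 0 [(0.13, 98), (0.1, 150), (0.07, 154), (0.04, 151), (0.01, 53), (-0.02, 92), (-0.04, 91), (-0.1, 103)]
y 0.1 [(0.13, 152), (0.1, 33), (0.07, 97), (0.04, 98), (0.01, 85), (-0.02, 139), (-0.04, 79), (-0.1, 168)]
y 0.135 [(0.13, 160), (0.1, 233), (0.07, 157), (0.04, 83), (0.01, 151), (-0.02, 139), (-0.04, 70), (-0.1, 156)]
y 0.165 [(0.13, 157), (0.1, 233), (0.07, 133), (0.04, 142), (0.01, 212), (-0.02, 110), (-0.04, 142), (-0.1, 154)]
0.05 [(70, 53), (78, 96), (86, 96), (94, 98), (102, 97), (110, 98), (118, 100), (126, 99), (134, 89), (142, 76), (150, 100), (158, 137), (166, 178), (174, 207), (182, 14), (190, 217), (198, 225)]
0.0 [(70, 77), (78, 84), (86, 85), (94, 86), (102, 88), (110, 84), (118, 114), (126, 141), (134, 140), (142, 139), (150, 139), (158, 135), (166, 215), (174, 211), (182, 209), (190, 224), (198, 213)]
-0.02 [(70, 87), (78, 86), (86, 86), (94, 84), (102, 145), (110, 137), (118, 139), (126, 140), (134, 141), (142, 139), (150, 140), (158, 113), (166, 114), (174, 117), (182, 115), (190, 116), (198, 110)]
xyz units [-1.3484 -1.6389  7.8982]
twist units [-0.0554  1.1118  6.7959]
```

move_arm(twist=[[0, 0.4, 1.7], [0, 0.8, 3.4], [0, 1.1, 5.1], [0, 1.1, 6.8], [0, 1.1, 6.8]], xyz=[[-0.7, -0.8, 0], [-1.4, -1.6, 0], [-1.7, -2, 2], [-1.7, -2, 4], [-1.7, -2, 6.2]], hand=[60, 60, 60, 60, 60])

```text
time: 50.3
eef_pos: [0.4594, 0.0838, 0.107]
ee_rot: [-3.137, -0.001, 0.12]
ft_force: [1.4, 0.8, -0.4]
finger_gap: 0.0597
```

```bash
cat >> h.py <<'E'
def asc(k,z,xs=range(160,-75,-8),ys=range(215,-230,-6)):
    for x in xs:
        print('%4d '%x+''.join('#%+-. '[min(5,int(k['color'][tuple(np.round(w2px(k,sh2w(x/1000,y/1000,z))[::-1]).astype(int))].sum()//3/43))] for y in ys))
E
python3 - <<'E'
from h import *
info()
k=cam('side'); asc(k,.069,ys=range(215,20,-5))
b=k['color'][100:300,230:450,::-1]; cv2.imwrite('pics/last.png',cv2.resize(b,None,fx=3,fy=2.9))
rel(sh2w(-.11,.135,.052),toolp(.12))
E
```

```text
t 50.3 tcp sh [-0.1188  0.1381  0.107 ] corner sh [-0.1192  0.1679  0.1071] lean -0.04371111306252241 F [ 1.4765  0.6734 -0.4454] g 0.0597486710823785
 160 +++++++---+++++++++++----%++++++++++-++
 152 +++%+++++++-%+++++-+++++++++++++-++-+++
 144 ...- ....+. - .... - ....+- ....--...-.
 136 +++++++++++++++++++++++++++++++++------
 128 +-.-. --.--.-...-. -...-. --. -..------
 120 ++                               ------
 112 ++                               ------
 104 +-.    .    %.   ..   ...   ..   ------
  96 ++.   +#    #    %%    -. ..%#   .-----
  88 ++    +-   -%+. .----------+%+   ------
  80 +-    .# -------------------%#+  .-----
  72 ++    -% -------------------%%+  ------
  64 +..   -+  ------------------%%%. .-----
  56 ++    +# .------------------+%+- ------
  48 ++.   .-  .-----------------+%#+ ------
  40 +-.   .#.---++-----------++++%#+ ------
  32 +-.   .####%##+--------++++++%#+-++++-+
  24 %%-..- ####%###+-------++++++%%%-++++++
  16 #########%###%#%------++++++++%#-++++++
   8 ###%%##%%%%%###%%----+++++++++%#%+%%%%%
   0 %%##%##%%%%%###%%+----++++++++%%#-#%%##
  -8 +++####%%%%%###%+++--+++++++++%%%--+-+-
 -16 .+######%%%%###%+%---++++++++++%#%+++++
 -24 ++#%%##%%%%%#%##+++--++++++++++%#++++++
 -32 #######%%%%%###%+%+++++++%++%%%%%%+++++
 -40 +-+######%%%###%++%%%%%%%%%%%%%%%#+++++
 -48 ..+############%+++%%%%%#########%%%+++
 -56 %+#######%##%+%+%+%+%%%%%%%%%%%%%%%%+++
 -64 ++%%#####%%%%%++++++-+%%%%%%%%%%%%%++++
 -72 %-..+##%#%##+++%++++%%%%%%%%%%%%%%%%+++
xyz units [0.5486 0.1466 1.5664]
twist units [-0.066   0.1403  0.0127]
```

A is flat and cover-up on the deck (rectified map: cover y' 80–170 mm, x' −35 to 86 mm). Pushing it home.

Run:
```python
from h import *
for x in(-.1,-.06,-.01,0): rel(sh2w(x,.126,.052),toolp(.12))
```

```text
xyz units [0.877  0.452  1.5594]
twist units [-0.066   0.1403  0.0127]
xyz units [2.21   0.4737 1.5397]
twist units [-0.066   0.1403  0.0127]
xyz units [3.8762 0.5008 1.5151]
twist units [-0.066   0.1403  0.0127]
xyz units [4.2095 0.5063 1.5101]
twist units [-0.066   0.1403  0.0127]
```

move_arm(twist=[[0, 0, 0], [0, 0.1, 0], [0, 0.1, 0], [0, 0.1, 0], [0, 0.1, 0]], xyz=[[0.3, 0.4, 0.7], [0.5, 0.45, 1.4], [0.9, 0.45, 1.56], [1.3, 0.46, 1.56], [1.7, 0.46, 1.55]], hand=[60, 60, 60, 60, 60])

```text
time: 50.98
eef_pos: [0.506, 0.0767, 0.0532]
ee_rot: [-3.135, 0.002, 0.122]
ft_force: [-0.6, -0.7, 0.0]
finger_gap: 0.0603
```

Run:
```python
from h import *
info()
for x in(-.06,-.01,0): rel(sh2w(x,.126,.052),toolp(.12))
```

```text
t 50.975 tcp sh [-0.0732  0.1261  0.0532] corner sh [-0.0737  0.1562  0.0534] lean 0.11386700433892341 F [-0.6434 -0.6185  0.0477] g 0.0602662286530879
xyz units [0.4399 0.0109 0.039 ]
twist units [-0.0615  0.018   0.0191]
xyz units [2.1063 0.0392 0.0357]
twist units [-0.0615  0.018   0.0191]
xyz units [2.4396 0.0449 0.035 ]
twist units [-0.0615  0.018   0.0191]
```

move_arm(twist=[[0, 0, 0], [0, 0, 0], [0, 0, 0], [0, 0, 0], [0, 0, 0]], xyz=[[0.3, 0, 0.03], [0.6, 0.01, 0.03], [0.9, 0.02, 0.03], [1.2, 0.02, 0.03], [1.5, 0.03, 0.03]], hand=[60, 60, 60, 60, 60])

```text
time: 51.6
eef_pos: [0.5511, 0.0813, 0.0521]
ee_rot: [-3.135, 0.002, 0.122]
ft_force: [-2.5, -0.5, 1.0]
finger_gap: 0.06
```

move_arm(twist=[[0, 0, 0], [0, 0, 0], [0, 0, 0], [0, 0, 0], [0, 0, 0]], xyz=[[0.25, 0, 0], [0.45, 0, 0], [0.6, 0, 0], [0.72, 0, 0], [0.8, 0, 0]], hand=[60, 60, 60, 60, 60])

```text
time: 52.22
eef_pos: [0.575, 0.0843, 0.052]
ee_rot: [-3.135, 0.003, 0.122]
ft_force: [-2.5, -0.2, 1.6]
finger_gap: 0.0603
```

```bash
python3 -c "
from h import *
info()"
```

```text
t 52.225 tcp sh [-0.0038  0.1264  0.052 ] corner sh [-0.0043  0.1565  0.0522] lean 0.15170691767396327 F [-2.4802  0.0445  1.6081] g 0.06031543522307598
```

move_arm(twist=[[0, 0, 0], [0, 0, 0], [0, 0, 0], [0, 0, 0], [0, 0, 0]], xyz=[[0.08, 0, 0], [0.16, 0, 0], [0.24, 0, 0], [0.3, 0, 0], [0.3, 0, 0]], hand=[60, 60, 60, 60, 60])

```text
time: 52.85
eef_pos: [0.5767, 0.0847, 0.0516]
ee_rot: [-3.135, 0.017, 0.122]
ft_force: [-21.3, -3.5, 16.6]
finger_gap: 0.0598
```

move_arm(twist=[[0, 0, 0], [0, 0, 0], [0, 0, 0], [0, 0, 0], [0, 0, 0]], xyz=[[0.04, 0, 0], [-0.5, 0, 0], [-1.5, 0, 0], [-2, 0, -1.5], [-2.5, 0, -4]], hand=[60, 60, 60, 60, 60])

```text
time: 53.48
eef_pos: [0.5058, 0.0754, 0.159]
ee_rot: [-3.134, 0.019, 0.122]
ft_force: [1.1, 0.1, 0.9]
finger_gap: 0.0601
```

Run:
```python
from h import *
info()
k=cam('side'); asc(k,.069,ys=range(215,-230,-6))
# stop pose in side
im=k['color'].astype(int)[280:335,380:440]; m=(im[...,0]>100)&(im[...,1]<70)&(im[...,2]<80); ys,xs=np.nonzero(m); print('red',(xs.min()+xs.max())/2+380,(ys.min()+ys.max())/2+280,m.sum())
rel([.4815,-.397,.14],tool(0))
```

```text
t 53.475 tcp sh [-0.0735  0.1248  0.159 ] corner sh [-0.074   0.1549  0.1593] lean 1.1206713599704183 F [ 1.1258 -0.0536  0.9284] g 0.06014183136978091
 160 ++++++---+++++++%--+-%++++++++-+%++++++++++++++++++++-+%+++++++++++%++++%#-
 152 ++%%+++++-%%+++-%+%++-%+++++--+%+++-+---++%+++--+---.---...-++++-++++-....%
 144 ..+####%..-.....-.....-.-......---.....----++++--..---+--------------+-+++.
 136 +%%##%##%+---------------%%+---------------%%++++++++++---------------+%+.+
 128 ##%%%####----------------+%+---------------%%-    -... ---------------+#  -
 120 ##%%%%#%#+---------------+%+---------------%%-         ----------------%- .
 112 %%%#%####%+--------------+%%+--------------%%.         ---------------+%. .
 104 ##%%%%###%%+------------+%%#++-++----------%%---   +-  ---------------%%. -
  96 ##%%%####%%+------------+%%%+++++++++++----%#.++  .#   ----------------%. +
  88 #%%%%#%##%%+-----------++%%#+++++++++++++++%#+.+   #-  ---------------+%+ .
  80 %%%######%%+-----------+++%%+++++++++++++++%#-%#   #   ---------------+#. -
  72 ##%##%###%%+-----------++%%%+++++++++++++++%#-++   #
[... 878 characters left out ...]
++++++++++++++++++++++++++++++++++++
 -24 -++++++++++++++++++++++++++++++++++++++++++++++++++++++++++++++++++++++++++
 -32 .-+++++++++++++++++++++++++++++++++++++++++++++++++++++++++++++++++++++++++
 -40 ..--+++-+--------++++++++++++++++++++++++++++++++++------------------------
 -48 ----------.----..++++++++++++++++++++++++.+++++++++..--.-.-----.-..-.----.-
 -56 ------------.---.-+++++++++++++++++++++++++++++++++..---..-------.----.-..-
 -64 ----------------.-+++++++++-+++++++++++++.-++++++++.---.--.-----..-.----.--
 -72 ------------------%%%++++++++++++++-++++++++++++++-.---.--..-.---.--.---.--
red 408.0 302.5 173
xyz units [-2.8533 15.513   0.89  ]
twist units [ -0.0769   0.0098 -14.8322]
```

All three are home: covers end evenly at x' ≈ 12–16 mm with their backs along the lip. The stop is unchanged at pixel (408.0, 302.5), so still latched. Going to the stop.

move_arm(twist=[[0, 0, 0], [0, 0, 0], [0, 0, 0], [0, 0, 0], [0, 0, 0]], xyz=[[-0.4, 1.6, 0], [-0.8, 3.2, 0], [-1.2, 4.8, 0], [-1.6, 6.4, 0], [-2, 8, 0]], hand=[70, 93, 93, 93, 93])

```text
time: 54.15
eef_pos: [0.4802, -0.1723, 0.1679]
ee_rot: [-3.139, 0.003, 0.123]
ft_force: [0.6, 0.7, 0.2]
finger_gap: 0.093
```

move_arm(twist=[[0, 0, 0], [0, 0, 0], [0, 0, 0], [0, 0, 0], [0, 0, 0]], xyz=[[-0.2, 1.6, 0], [-0.4, 3.2, 0], [-0.6, 4.8, 0], [-0.8, 6.4, 0], [-0.9, 7, 0]], hand=[93, 93, 93, 93, 93])

```text
time: 54.78
eef_pos: [0.4792, -0.3872, 0.167]
ee_rot: [-3.14, 0.002, 0.12]
ft_force: [0.4, 0.4, -0.2]
finger_gap: 0.0931
```

Run:
```python
from h import *
s=state(); print(s['eef_pos'],s['ee_rot'],s['joints'])
rel([.482,-.397,.12],toolp(.12)); rel([.482,-.397,.067],toolp(.12))
```

```text
[ 0.4792 -0.3872  0.167 ] [-3.1402  0.0024  0.1203] [-0.8597  0.4141  1.4404 -0.0013  1.2895  0.5912]
xyz units [0.0569 0.3366 1.567 ]
twist units [-0.0131  0.023   0.0026]
xyz units [0.0612 0.339  3.3337]
twist units [-0.0131  0.023   0.0026]
```

move_arm(twist=[[0, 0, 0], [0, 0, 0], [0, 0, 0], [0, 0, 0], [0, 0, 0]], xyz=[[0.06, 0.34, 0.5], [0.06, 0.34, 1.5], [0.06, 0.34, 2.5], [0.06, 0.34, 3.1], [0.06, 0.34, 3.3]], hand=[93, 93, 93, 93, 93])

```text
time: 55.4
eef_pos: [0.4819, -0.3957, 0.0665]
ee_rot: [-3.138, 0.004, 0.121]
ft_force: [-0.0, -0.4, -0.7]
finger_gap: 0.093
```

move_arm(twist=[[0, 0, 0], [0, 0, 0], [0, 0, 0], [0, 0, 0], [0, 0, 0]], xyz=[[0, 0, 0], [0, 0, 0], [0, 0, 0], [0, 0, 0], [0, 0, 0]], hand=[50, 45, 35, 30, 30], squeeze=15)

```text
time: 56.02
eef_pos: [0.4819, -0.3958, 0.0668]
ee_rot: [-3.139, 0.003, 0.121]
ft_force: [-0.1, -0.4, -0.3]
finger_gap: 0.0472
```

move_arm(twist=[[0, 0, 0], [0, 0, 0], [0, 0, 0]], xyz=[[0, 0, 0], [0, 0, 0], [0, 0, 0]], hand=[30, 30, 30])

```text
time: 56.4
eef_pos: [0.482, -0.3964, 0.0669]
ee_rot: [-3.14, 0.003, 0.121]
ft_force: [-0.6, -2.9, -0.9]
finger_gap: 0.039
```

move_arm(twist=[[0, 0, 1.2], [0, 0, 2.4], [0, 0, 3.6], [0, 0, 4.8], [0, 0, 6.0]], xyz=[[0, 0, -0.06], [0, 0, -0.12], [0, 0, -0.18], [0, 0, -0.25], [0, 0, -0.3]], hand=[30, 30, 30, 30, 30])

```text
time: 57.02
eef_pos: [0.4819, -0.3972, 0.0759]
ee_rot: [3.14, 0.003, -0.512]
ft_force: [0.4, -5.5, -0.3]
finger_gap: 0.039
```

move_arm(twist=[[0, 0, 0.7], [0, 0, 1], [0, 0, 1], [0, 0, 1]], xyz=[[0, 0, -0.03], [0, 0, -0.03], [0, 0, -0.03], [0, 0, -0.03]], hand=[30, 30, 60, 93])

```text
time: 57.52
eef_pos: [0.4818, -0.3966, 0.0767]
ee_rot: [3.141, 0.004, -0.616]
ft_force: [0.3, 1.3, 0.2]
finger_gap: 0.0545
```

move_arm(twist=[[0, 0, 0], [0, 0, 0], [0, 0, 0], [0, 0, 0], [0, 0, 0]], xyz=[[0, 0, 0], [0, 0, 0], [0, 0, -0.5], [0, 0, -2], [0, 0, -4]], hand=[93, 93, 93, 93, 93])

```text
time: 58.15
eef_pos: [0.4816, -0.3961, 0.1975]
ee_rot: [3.142, 0.007, -0.616]
ft_force: [1.1, -0.1, -0.6]
finger_gap: 0.0924
```

Run:
```python
from h import *
s=state(); print(s['eef_pos'],s['ee_rot'])
k=cam('side')
im=k['color'].astype(int)[280:335,380:440]; m=(im[...,0]>100)&(im[...,1]<70)&(im[...,2]<80); ys,xs=np.nonzero(m); print('red',(xs.min()+xs.max())/2+380,(ys.min()+ys.max())/2+280,m.sum())
```

```text
[ 0.4816 -0.3961  0.1975] [ 3.1415  0.0065 -0.6156]
red 408.5 300.5 193
```

Stop is back at its original pixel (408.5, 300.5), so it is up. I'll move clear and take the final picture.

move_arm(twist=[[0, 0, 0], [0, 0, 0], [0, 0, 0], [0, 0, 0]], xyz=[[-1, 0, -1.5], [-2.5, 0, -2], [-4, 0, -2], [-4, 0, -2]], hand=[93, 93, 93, 93])

```text
time: 58.7
eef_pos: [0.3848, -0.328, 0.2688]
ee_rot: [3.137, -0.01, -0.616]
ft_force: [0.1, -0.7, 0.1]
finger_gap: 0.0932
```

Run:
```python
from h import *
s=state(); print(s['eef_pos'],s['ft_force'])
c=cam('side'); t=cam('top')
a=cv2.resize(c['color'][110:340,225:455,::-1],None,fx=1.73,fy=2.3,interpolation=cv2.INTER_CUBIC)
b=cv2.resize(t['color'][90:290,225:425,::-1],(400,a.shape[0]),interpolation=cv2.INTER_CUBIC)
cv2.imwrite('pics/final.png',np.hstack([a,b])); print(np.hstack([a,b]).shape)
```

```text
[ 0.3848 -0.328   0.2688] [ 0.1418 -0.6538  0.1381]
(529, 798, 3)
```

View pics/final.png

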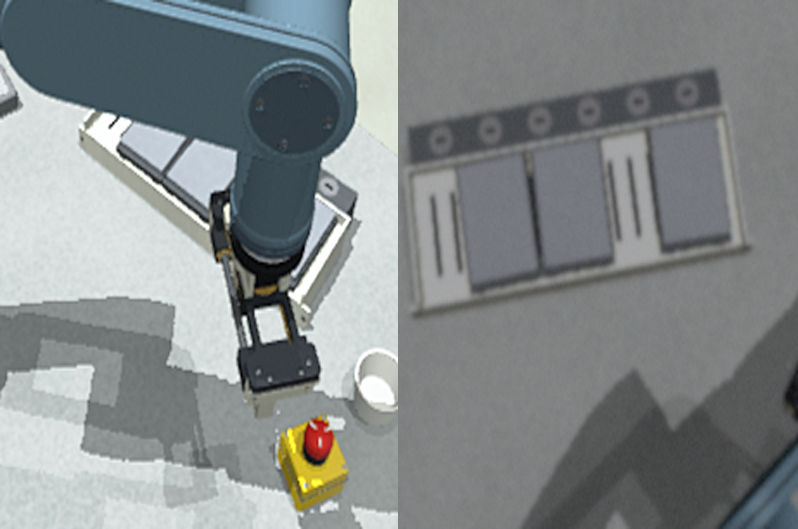

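Final picture shows all three cover-up on the shelf and the stop up. I'll check squareness numerically before handing in.

Run:
```python
from h import *
t=cam('top'); g=cv2.GaussianBlur(cv2.cvtColor(t['color'],cv2.COLOR_RGB2GRAY),(0,0),0.7).astype(np.float32)
def prof(pts): 
    p=np.array([w2px(t,q) for q in pts],np.float32); return cv2.remap(g,p[None,:,0],p[None,:,1],cv2.INTER_CUBIC)[0]
def front(y,z,lo,hi,sgn):
    xs=np.arange(lo,hi,.0005); d=np.gradient(prof([sh2w(x,y,z) for x in xs]))*sgn; i=d.argmax(); w=np.clip(d[max(i-6,0):i+7],0,None); return (xs[max(i-6,0):i+7]*w).sum()/w.sum()
for n,yc in(('A',.120),('B',.003),('C',-.158)):
    ys=np.linspace(yc-.035,yc+.035,15)
    for nm,z,lo,hi,s in(('front',.069,-.01,.035,1),('back',.069,.115,.155,1)):
        f=np.array([front(y,z,lo,hi,s) for y in ys]); p=np.polyfit(ys,f,1); r=np.polyval(p,ys)-f; k=abs(r)<.003; p=np.polyfit(ys[k],f[k],1); print(n,nm,'slope',p[0],'x at mid',np.polyval(p,yc),k.sum())
    xs=np.linspace(.03,.12,15)
    for nm,lo,hi in(('right',yc-.065,yc-.035),('left',yc+.035,yc+.07)):
        f=[]
        for x in xs:
            yy=np.arange(lo,hi,.0005); d=abs(np.gradient(prof([sh2w(x,y,.064) for y in yy]))); f.append(yy[d.argmax()])
        print(n,nm,'slope',np.polyfit(xs,f,1))
# shelf front edge
ys=np.array(list(np.linspace(.19,.215,6))+list(np.linspace(-.1,-.07,6))+list(np.linspace(-.212,-.2,4))); f=np.array([front(y,.044,-.02,.03,1) if 0 else front(y,.044,-.015,.02,1) for y in ys]); print('shelf front',np.polyfit(ys,f,1),f)
ys=np.linspace(-.2,.2,40); xs=np.arange(.185,.22,.0005); f=np.array([xs[abs(np.gradient(prof([sh2w(x,y,.064) for x in xs]))).argmax()] for y in ys]); print('strip back',np.polyfit(ys,f,1),np.std(f))
```

```text
A front slope 0.24724809770151301 x at mid 0.004803798132239863 3
A back slope -0.013134503771338164 x at mid 0.14568644732999575 15
A right slope [0.0133 0.063 ]
A left slope [-0.0306  0.1749]
B front slope -0.014712520494437291 x at mid -0.0024252900199502325 9
B back slope -0.00819155531416372 x at mid 0.14688101992257346 15
B right slope [ 0.0039 -0.0538]
B left slope [-0.0417  0.0656]
C front slope -0.31935277350528096 x at mid 0.0038846952249216235 6
C back slope -0.004144127701627469 x at mid 0.14826905946792868 15
C right slope [-0.0056 -0.2066]
C left slope [ 0.0061 -0.1044]
shelf front [-0.0075  0.0042] [0.0032 0.0019 0.0022 0.0029 0.0032 0.0018 0.0047 0.0054 0.0057 0.0047
 0.0054 0.0057 0.006  0.0058 0.0047 0.0045]
strip back [-0.0086  0.1988] 0.0015611994587495875
```

```bash
python3 -c "
from bench import job_done,state
print(state()['time']); print(job_done())"
```

```text
58.85
the job is handed in; nothing more can be done
None
```

I pushed the mushroom stop down until it latched and tipped all three switches onto the shelf, cover up. I pushed each one against the back lip, then twisted the mushroom clockwise so it sprang up. The job was handed in at about 59 s of the 210 s allowed.

**How it went**
- **Tipping:** I hooked each switch under its overhang, lifted it against the shelf front, pinched its body edge, tipped it over the shelf edge, and pushed it home with spread fingers.
- **One fall:** The right-hand switch fell back onto the bench during a regrasp and I had to start it again.
- **Last drop:** All three switches slipped out of the pinch on the last part of the tip, so they dropped the rest of the way onto the shelf instead of being set down.

**Last checks**
- **Switches:** The final picture shows all three cover-up and home at the back lip, with nothing left on the bench in front. The final push met at least 10 N of resistance for each switch, over 20 N for two of them. I found no sign of a switch being knocked aside.
- **Stop:** Just before the twist, its red head was still at the latched pixel position. Afterwards it was back at its original position, so it is up.
- **Bystanders:** I sent no move towards the tester, screwdriver or tub. I did not re-measure them, and the final picture shows only the tub clearly and a corner of the tester.

**Squareness, less certain:** My numerical edge check was noisy. The front-edge fits failed, and some side-edge fits were off by up to about 0.05 rad beside neighbouring switches. The usable side edges agree with the shelf to about 0.01 rad. I did not push again, because the stop had already been released.

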